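# Tip the stir bars out of a twin-chamber lab tray

## Robot

A 7-joint arm with a two-finger parallel gripper is mounted at the origin on the work surface. World frame = base frame: x ahead of the robot, y to its left, z up, the work surface at z = 0. Lengths are in mm, angles in rad, forces in N, time in s.
With the tool pointing down it reaches from about 425 to 950 mm from the base axis. Payload 4.7 kg.
Tool frame: the origin (TCP) lies on the centre line of the jaws, within the pads' length; the fingertips stand 17 mm ahead of it and the grasp point (between the pads) lies 2 mm behind it; x points along the fingers, z is the direction in which the jaws open and shut, and the axes are right-handed (so a half turn about x gives the same grasp; the last joint's range is limited). The gripper opens to 85 mm and grips with 20 to 120 N. Pads are 22 mm wide; open, the fingers measure 114 mm over their backs; the gripper's body (76 mm by 85 mm) begins 54 mm behind the grasp point. The pads swing forward as they close: fully open they stand 13 mm farther back than shut.
Start: joints at [1.265, 0.469, -0.049, 1.532, 0.024, 1.141, -0.082], TCP at [184.509, -649.31, 248.335] pointing down, gripper open.
Joint ranges: [-2.59, 2.59], [-0.33, 1.99], [-1.39, 1.29], [0.1, 2.45], [-1.04, 4.18], [0.21, 1.99], [-2.66, 2.66]. Speed limits (rad/s): [2.57, 2.57, 3.14, 3.14, 3.14, 3.14, 3.14].

## Interface

Orientations are given as a unit quaternion [x, y, z, w].
In Python, from station import env gives the robot as it stands.
- The arm moves only by the tool jog_arm, never from a script. Its argument "moves" is text: rows parted by semicolons, each of 5 numbers parted by spaces: the opening, from 0 (shut) to 1 (fully open), then the shift along the tool's x, y, z in m, then the turn about the tool's x in degrees. A call has exactly 10 rows; each row shifts and turns the commanded pose from where the row before left it, along the tool's axes as they then stand; what a row does not reach is not made up. A row lasts 1/12 s, in which the tool goes at most 41.7 mm and 7.16 degrees, less where a joint would pass 70% of its speed; a pose out of reach is approached as far as the arm can. A call is refused whole if a number of a shift passes 0.0417 or a number of a turn 7.16, either way. A call with a gripper value outside its range is refused whole. The fingers move at their own pace and stop on an object; "squeeze" is the grip in N (left out, the last holds). Time passes only in rows, so rows that do not move let the fingers close, or fill a call up. It gives the time, the measured TCP pose, the force and the opening at its end, in the units of the state.
- env.observe(): the state, without advancing time (a new reading comes with each control period).
- env.camera(name): name is "side" or "top"; returns a dict with "pixels" (384x512x3 uint8, blue, green, red), "fx", "fy", "cx", "cy" (pixels), "D" ([k1, k2, p1, p2, k3] as OpenCV has them; the pictures are not rectified), "rvec" (rotation vector, rad) and "tvec" (3), from world to camera coordinates, as OpenCV has them. Camera axes: x right, y down, z forward; pixel columns grow to the right and rows downward; lengths in mm; the calibration is good to about 2 mm. A picture is of the moment at which its call begins. There is no depth.
- env.job_done(): hands the job in, once; it reports no verdict.
Trained networks look in a picture, given as the dict that the camera call returned (one of the last four; its "shot" number tells which), for a name from the list of things; names that differ only in an ending like _2 or _b are one class to them, and where a whole thing is asked for, a point or a joint stands for the part that bears it (a point fixed in the world has none). Each returns a list of dicts, best first, with "score" (0 to 1); they miss things now and then, are a little off and sometimes report something else, mostly with a low value. They report only what shows in the picture. A call takes as long as a camera call.
- env.find_in(picture, label): "extent" ([left, top, right, bottom] in pixels, round what is visible of it).
- env.pinpoint(picture, label): "xy" ([column, row] in pixels: a listed point, or the origin of a listed thing).
The state is a dict: "time": time; "joint_pos": joint angles; "dq": joint speeds; "joint_efforts": joint torques, N m; "eef_pos": TCP position; "tool_rot": TCP orientation; "ft_force": force on the tool from outside, world axes, zero at the start; "torque": the same for the moment, N m; "grip_width": opening from 0.0 (shut) to 1.0 (fully open).
Only numpy, scipy, OpenCV 4.12 (cv2) and the standard library are available. Lean on these libraries where they do the work, as an engineer would, in place of code of your own. Each camera call takes 0.05 s, during which the arm holds its last target.

## Task

Pick up the small steel two-chamber tray by its middle fin and tip the two stir bars out into the round steel dish, keeping the two round caps in their own chamber. Then set the tray back down on the bench, upright and beside the dish, and let go.

Things in the scene. Friction and masses are not known exactly. Their poses are not given: they have to be found in the camera images.
- tray_grip (a point): fin of a loose steel tray (0.25 kg) 150 mm long (x), 64 wide (y), side walls 36 high, floor 4 thick. The fin stands across the middle: 10 mm thick (x), 64 wide up to 46 above the underside, then 44 wide to its top at 100. This point: mid-fin, 80 above the underside. z up; -x to the stir-bar chamber (on the left seen from the robot), +x to the equal cap chamber
- bar0_mid (a point): white stir bar, a rod with round ends, 40 mm long, 10 mm thick, 12 g, lying along the fin in the tray's left-hand chamber (seen from the robot) (two alike); this point is its centre and its x axis runs along the rod
- bar1_mid (a point): second stir bar, like the first, in the same chamber. Each end of the tray is an open lip: a ramp that starts 45 mm from the fin and rises at 20 degrees to its edge, 75 mm from the fin and 15 mm above the underside. With the -x end tipped down 45 degrees bars lying along the fin roll out over it; 60 degrees empties it in any case, the fin holding the caps back
- cap0_mid (a point): white round cap, 24 mm across and 14 mm high, 12 g, standing in the tray's right-hand chamber (seen from the robot) (two alike); this point is its centre
- cap1_mid (a point): white round cap, 24 mm across and 14 mm high, 12 g, standing in the tray's right-hand chamber (seen from the robot) (two alike); this point is its centre
- dish_floor (a point): round open steel dish, fixed to the bench, 190 mm across outside, 182 mm inside, rim 50 mm above the bench, floor 5 mm thick; this point is the centre of its inner floor. It stands to the left or to the right of the tray; a square grey plastic bin, 150 mm wide and 60 mm high, stands on the other side and is not wanted

How it is judged:
By the outcome, as a careful person would: the job done as asked, in the order asked, and still so for the second after the job is handed in, with the robot touching nothing.
It also fails if it takes over 54 s, if anything falls off the work surface, if the arm or the gripper's body presses on something with over 40 N, if the wrist force passes 120 N, or if a joint passes its speed limit or range.

## Working session

There is one attempt and no reset: what is moved stays moved. The work goes in short steps, Python scripts to look and compute and a tool call to move; the robot and the scene stay as the last step left them, time stands still between calls to the robot, and variables do not carry over. Pictures are saved under pics/ and viewed, and the job is handed in when it is done.

Besides the shell and the picture viewer there is one more tool, called after "Request:" in YAML: its name, and indented under it one key for each argument. jog_arm: Moves the arm, as the interface text tells. Its arguments: {"type":"object","properties":{"moves":{"type":"string"},"squeeze":{"type":"number"}},"required":["moves"]}

```bash
mkdir -p pics; ls; python3 - <<'E'
from station import env
import cv2, json
print(env.observe())
for n in ("side","top"):
    p=env.camera(n); cv2.imwrite(f"pics/{n}0.png",p["pixels"])
    print(n,{k:p[k] for k in p if k!="pixels"})
    for l in ("tray_grip","bar0_mid","cap0_mid","dish_floor"):
        print(l,[( [round(float(v)) for v in d["xy"]],round(d["score"],2)) for d in env.pinpoint(p,l)[:4]])
    print([(d["extent"],d["score"]) for d in env.find_in(p,"tray_grip")[:2]])
E
```

```text
pics
{'time': 0.0, 'joint_pos': array([ 1.26509768,  0.46946281, -0.04859478,  1.53375611,  0.02408311,
        1.14100606, -0.0822714 ]), 'dq': array([ 0.0006066 ,  0.0009174 , -0.00177407,  0.00046378,  0.00064734,
        0.00014968, -0.00022238]), 'joint_efforts': array([ 1.79756639e-04, -5.10298240e+01, -4.61558963e-02, -2.37707967e+01,
        1.07139119e-02,  7.50535779e-03,  2.15426729e-05]), 'eef_pos': array([ 184.31650021, -648.74025849,  247.2206591 ]), 'tool_rot': array([ 0.42664299,  0.56479992, -0.42580604,  0.56361868]), 'ft_force': array([ 0.81318344, -0.10082912,  0.68221033]), 'torque': array([-0.03691629,  0.02649038, -0.00658931]), 'grip_width': 1.0003758408498866}
side {'fx': 457.78064020076033, 'fy': 457.78064020076033, 'cx': 250.62845559542833, 'cy': 193.15184417294452, 'D': array([-0.02232784,  0.        ,  0.        ,  0.        ,  0.        ]), 'rvec': array([ 0.12977487, -2.77210422,  1.3828208 ]), 'tvec': array([ 583.69329766,   95.09891375, 1078.12545055]), 'shot': 1}
tray_grip []
bar0_mid [([248, 218], 0.45)]
cap0_mid [([273, 319], 0.2)]
dish_floor [([274, 322], 0.65)]
[([222.4, 181.9, 266.6, 238.2], 0.92)]
top {'fx': 415.46624113276783, 'fy': 415.46624113276783, 'cx': 261.0697938635188, 'cy': 196.33116648083725, 'D': array([0.04613981, 0.        , 0.        , 0.        , 0.        ]), 'rvec': array([ 2.21557917, -2.14818219,  0.14518486]), 'tvec': array([-19.68621201, 563.26022379, 915.832706  ]), 'shot': 2}
tray_grip [([258, 182], 0.76)]
bar0_mid [([252, 184], 0.54)]
cap0_mid [([270, 192], 0.54), ([253, 184], 0.28)]
dish_floor [([126, 217], 0.8)]
[([265.6, 189.2, 275.1, 197.7], 0.3)]
```

```bash
python3 - <<'E'
import cv2
for n in ("side","top"):
    im=cv2.imread(f"pics/{n}0.png"); cv2.imwrite(f"pics/{n}0x.png",cv2.resize(im,(800,600)))
im=cv2.imread("pics/top0.png")[140:250,190:340]; cv2.imwrite("pics/topz.png",cv2.resize(im,None,fx=5,fy=5,interpolation=2))
im=cv2.imread("pics/side0.png")[160:260,190:310]; cv2.imwrite("pics/sidez.png",cv2.resize(im,None,fx=6,fy=6,interpolation=2))
E
```

```text
(no output)
```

View pics/side0x.png

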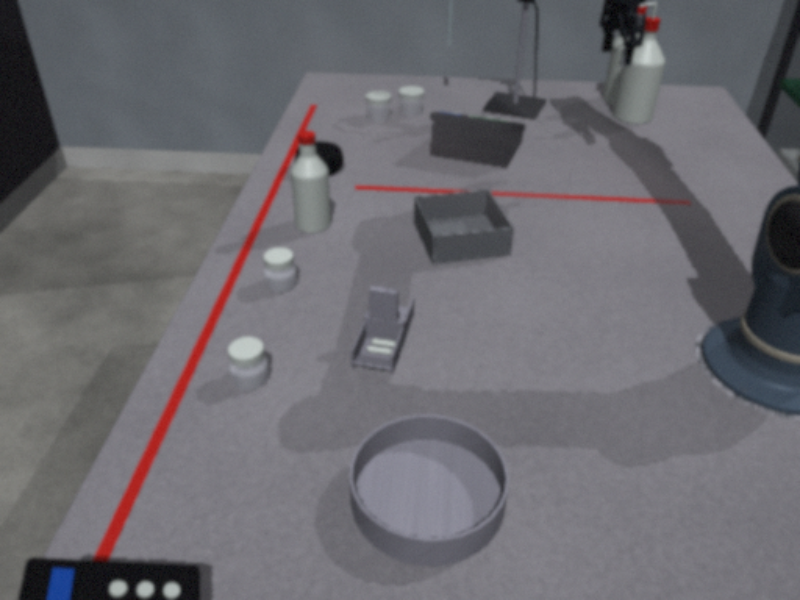

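View pics/top0x.png

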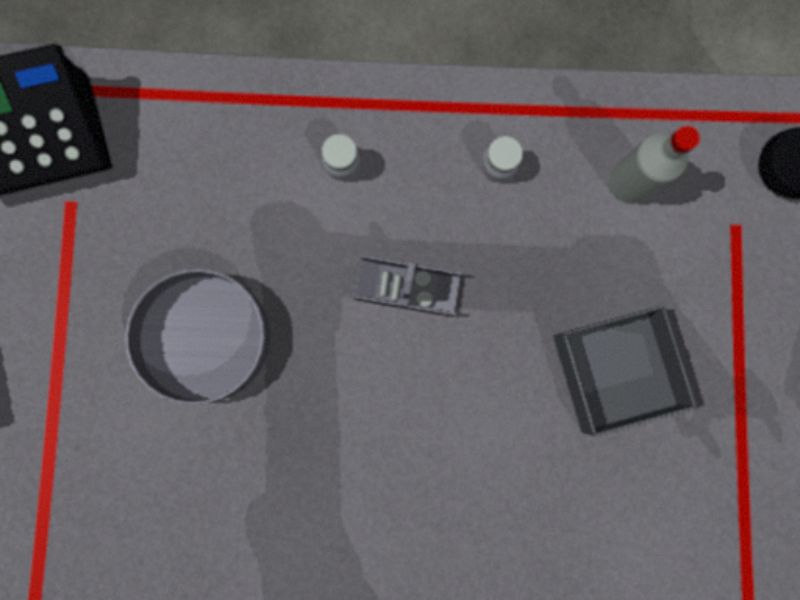

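View pics/topz.png

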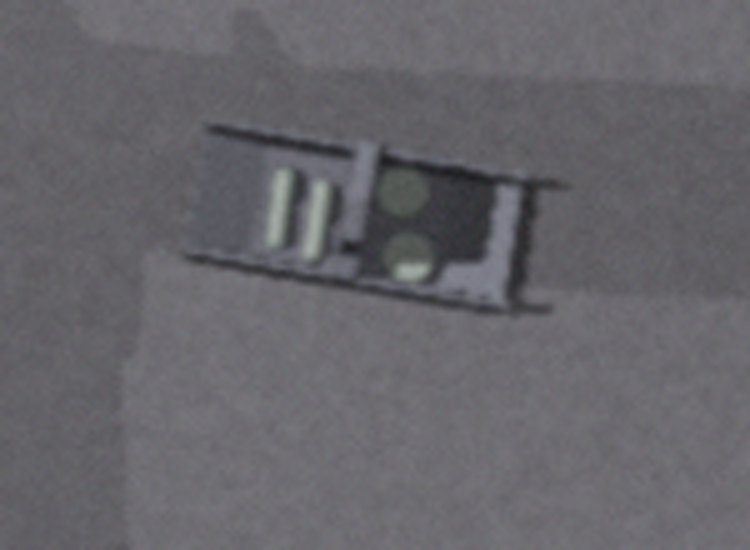

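View pics/sidez.png

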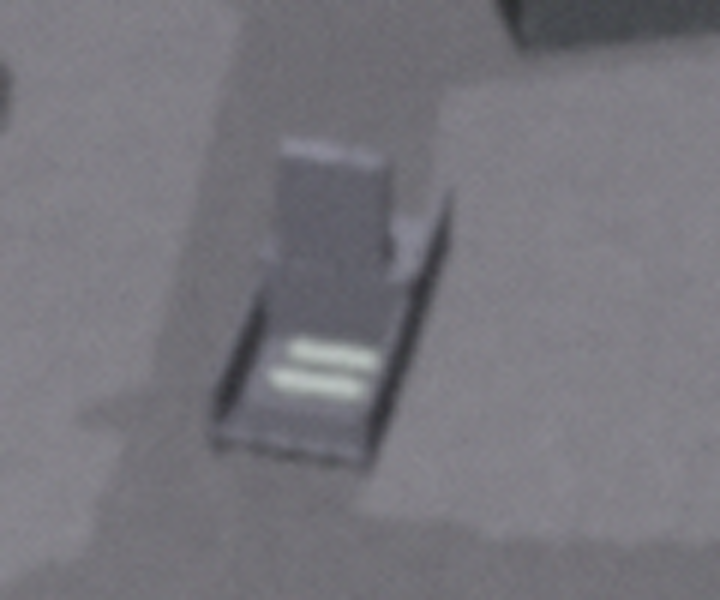

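Dish is on the left (top view about (126,217)), the bin is on the right, and the tray lies between them with its bars toward the dish. The tool can only turn about its vertical axis, so I'll grip the fin by its 44 mm width. The tray can then pivot about the jaw axis when its end is pushed against the inside of the dish wall. Next I'll measure the poses.

```bash
cat > h.py <<'E'
import numpy as np, cv2
from scipy.spatial.transform import Rotation as R
from scipy.optimize import least_squares
CAL={}
def setcal(n,p): CAL[n]={k:np.array(p[k]) if k!='pixels' else p[k] for k in p}
def K(c): return np.array([[c['fx'],0,c['cx']],[0,c['fy'],c['cy']],[0,0,1.]],float)
def proj(c,P):
    return cv2.projectPoints(np.asarray(P,float).reshape(-1,1,3),np.array(c['rvec'],float),np.array(c['tvec'],float),K(c),np.array(c['D'],float))[0].reshape(-1,2)
def onz(c,uv,z):
    n=cv2.undistortPoints(np.array(uv,float).reshape(-1,1,2),K(c),np.array(c['D'],float)).reshape(-1,2)
    Rm=cv2.Rodrigues(np.array(c['rvec'],float))[0]; t=np.array(c['tvec'],float)
    o=-Rm.T@t; out=[]
    for a,b in n:
        d=Rm.T@np.array([a,b,1.]); s=(z-o[2])/d[2]; out.append(o+s*d)
    return np.array(out)
def tray(x,y,yaw,tilt,z0,L):
    """grip point world (x,y,z0), local pts relative to underside centre; yaw = dir of tray +x; tilt>0 = -x end down"""
    L=np.asarray(L,float)-[0,0,80]
    Rm=R.from_euler('z',yaw)*R.from_euler('y',-tilt)
    return Rm.apply(L)+[x,y,z0]
def box(x0,x1,y0,y1,z0,z1):
    v=np.array([[a,b,c] for a in(x0,x1) for b in(y0,y1) for c in(z0,z1)],float)
    e=[(i,j) for i in range(8) for j in range(i) if bin(i^j).count('1')==1]
    return v,e
PARTS=[box(-5,5,-22,22,46,100),box(-5,5,-32,32,0,46),box(-75,75,-32,32,0,36)]
def draw(c,im,pose,col=(0,255,0),s=1,off=(0,0)):
    for v,e in PARTS:
        q=(proj(c,tray(*pose,v))-off)*s
        for i,j in e: cv2.line(im,tuple(int(a) for a in q[i]),tuple(int(a) for a in q[j]),col,1,cv2.LINE_AA)
E
cat > fit.py <<'E'
from station import env
from h import *
cs=env.camera("side");ct=env.camera("top")
o=env.observe(); print(R.from_quat(o['tool_rot']).as_matrix().round(3))
T=[((231.4,165.4),(-75,32,36)),((227,191.4),(-75,-32,36)),((304,177),(75,32,36)),((300,201.6),(75,-32,36))]
S=[((237,183.5),(-5,22,100)),((254.2,185.8),(-5,-22,100)),((225.8,235),(-75,32,0)),((250.8,237),(-75,-32,0))]
def f(p):
    r=[]
    for c,A in((ct,T),(cs,S)):
        r.append(proj(c,tray(p[0],p[1],p[2],0,80,[l for _,l in A]))-[u for u,_ in A])
    return np.concatenate(r).ravel()
best=least_squares(f,[600,0,-1.6],loss='soft_l1'); p=best.x
print(p,f(p).reshape(-1,2).round(1))
for n,c,(x0,y0,x1,y1) in(("t",ct,(190,140,340,250)),("s",cs,(190,160,310,260))):
    im=cv2.resize(c['pixels'][y0:y1,x0:x1],None,fx=5,fy=5,interpolation=2)
    draw(c,im,(p[0],p[1],p[2],0,80),s=5,off=np.array([x0-.5,y0-.5])); cv2.imwrite(f"pics/fit_{n}.png",im)
# dish: ellipse of outer rim
print('dish floor', onz(ct,[(126,217)],5)[0].round(1),onz(cs,[(274,322)],5)[0].round(1))
for c,n in((ct,'t'),(cs,'s')):
    for d in env.find_in(c,"dish_floor")[:1]: print(n,d)
for n,c in(("t",ct),("s",cs)):
  for l in("bar0_mid","cap0_mid"): print(n,l,[(np.round(d['xy']),round(d['score'],2)) for d in env.pinpoint(c,l)[:3]])
E
python3 fit.py
```

```text
[[ 0.     0.962  0.273]
 [-0.     0.273 -0.962]
 [-1.     0.     0.   ]]
[595.39613107  -7.55315407  -1.70680822] [[ 2.3 -2.5]
 [ 1.8 -0.9]
 [-5.3 -3.1]
 [-5.7 -0.1]
 [ 0.4 -0.2]
 [ 1.6  0. ]
 [ 0.7 -0.8]
 [ 2.3  1.4]]
dish floor [508.6 304.6   5. ] [513.  305.8   5. ]
t {'extent': [77.0, 169.6, 172.7, 260.8], 'score': 0.82}
s {'extent': [222.5, 268.1, 328.5, 361.9], 'score': 0.75}
t bar0_mid [(array([251., 184.]), 0.64)]
t cap0_mid [(array([270., 193.]), 0.65)]
s bar0_mid [(array([244., 219.]), 0.59)]
s cap0_mid []
```

```bash
sed -i 's/((304,177)/((295.5,176)/; s/((300,201.6)/((291.5,201.5)/' fit.py; python3 fit.py | head -14
```

```text
[[ 0.     0.962  0.273]
 [-0.     0.273 -0.962]
 [-1.     0.     0.   ]]
[595.24717259  -3.10603796  -1.71644087] [[ 0.5 -2.8]
 [-0.3 -1.3]
 [ 1.3 -1.7]
 [ 0.6  0.3]
 [ 0.2  0.8]
 [ 1.4  1.2]
 [ 0.3  0.3]
 [ 1.8  2.8]]
dish floor [508.6 304.6   5. ] [513.  305.8   5. ]
t {'extent': [77.8, 173.5, 172.0, 258.3], 'score': 0.84}
s {'extent': [224.3, 266.9, 326.6, 359.8], 'score': 0.85}
```

View pics/fit_t.png

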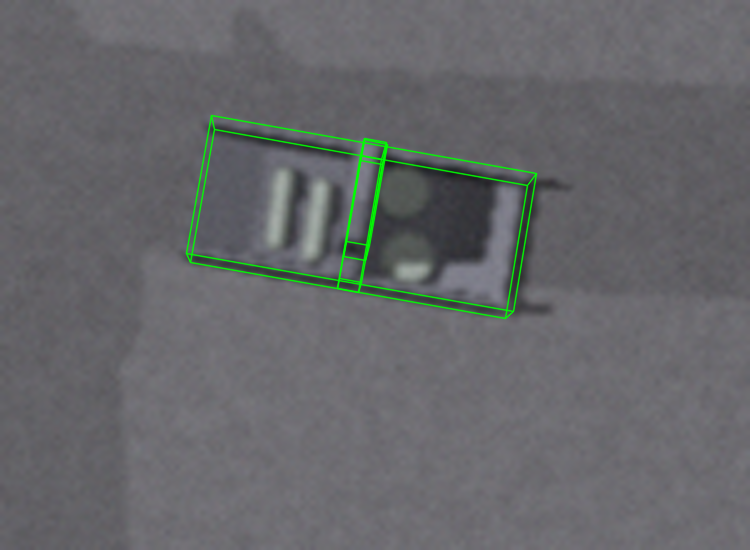

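View pics/fit_s.png

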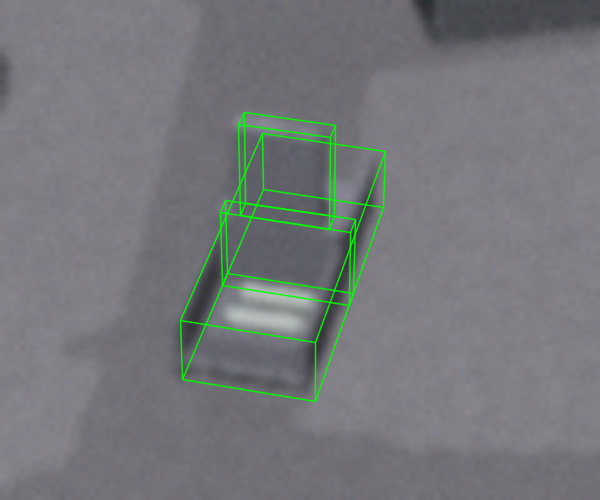

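Request:
jog_arm:
  moves: "1 0 0 0 -6.65;1 0 0 0 -6.65;1 0 0 0 -6.65;1 0 0 0 -6.65;1 0 0 0 -6.65;1 0 0 0 -6.65;1 0 0 0 -6.65;1 0 0 0 -6.65;1 0 0 0 -6.65;1 0 0 0 -6.65"
  squeeze: 40

```text
time: 2.23
eef_pos: [184.4, -649.3, 248.3]
tool_rot: [0.045, 0.706, -0.045, 0.706]
ft_force: [-0.0, -0.4, -0.2]
grip_width: 0.999
```

Request:
jog_arm:
  moves: "1 0 0.035 0.016 0;1 0 0.035 0.016 0;1 0 0.035 0.016 0;1 0 0.035 0.016 0;1 0 0.035 0.016 0;1 0 0.035 0.016 0;1 0 0.035 0.016 0;1 0 0.035 0.016 0;1 0 0.035 0.016 0;1 0 0.035 0.016 0"

```text
time: 3.07
eef_pos: [390.3, -322.1, 248.7]
tool_rot: [0.047, 0.705, -0.048, 0.706]
ft_force: [1.2, 0.1, 0.4]
grip_width: 1.003
```

Request:
jog_arm:
  moves: "1 0 0.035 0.016 0;1 0 0.035 0.016 0;1 0 0.035 0.016 0;1 0 0.035 0.016 0;1 0 0.035 0.016 0;1 0 0.035 0.016 0;1 0 0.035 0.016 0;1 0 0.035 0.016 0;1 0.01 0.035 0.016 0;1 0.02 0.032 0.015 0"

```text
time: 3.9
eef_pos: [596.0, 1.5, 220.6]
tool_rot: [0.047, 0.703, -0.047, 0.708]
ft_force: [0.0, -0.8, 0.1]
grip_width: 1.002
```

Request:
jog_arm:
  moves: "1 0.02 0 0 0;1 0.02 0 0 0;1 0.02 0 0 0;1 0.01 0 0 0;1 0 0 0 0;1 0 0 0 0;1 0 0 0 0;1 0 0 0 0;1 0 0 0 0;1 0 0 0 0"

```text
time: 4.73
eef_pos: [593.8, -1.0, 149.2]
tool_rot: [0.047, 0.705, -0.047, 0.706]
ft_force: [0.1, -0.0, -0.0]
grip_width: 0.999
```

```bash
cat > look.py <<'E'
import sys
from station import env
from h import *
tag=sys.argv[1]; 
o=env.observe(); M=R.from_quat(o['tool_rot']).as_matrix()
print(o['time'].__round__(2),o['eef_pos'].round(1),M.round(3).tolist(),o['ft_force'].round(1),round(o['grip_width'],3),o['joint_pos'].round(2))
def crop(c,ctr,w,h,s,fn,pose=None):
    x0=int(max(0,ctr[0]-w//2));y0=int(max(0,ctr[1]-h//2))
    im=cv2.resize(c['pixels'][y0:y0+h,x0:x0+w],None,fx=s,fy=s,interpolation=2)
    g=(proj(c,[o['eef_pos']])[0]-[x0,y0]+.5)*s
    cv2.drawMarker(im,tuple(int(a) for a in g),(0,0,255),0,10,1)
    if pose: draw(c,im,pose,s=s,off=np.array([x0-.5,y0-.5]))
    cv2.imwrite(fn,im); print(fn,x0,y0)
P=eval(sys.argv[2]) if len(sys.argv)>2 else None
for n in("side","top"):
    c=env.camera(n)
    g=proj(c,[o['eef_pos']-[0,0,60]])[0]
    crop(c,g,200,150,4,f"pics/{tag}_{n}.png",P)
E
python3 look.py a "(594,-1,-1.705,0,80)"
```

```text
4.73 [593.8  -1.  149.2] [[0.002, 0.133, 0.991], [-0.0, 0.991, -0.133], [-1.0, 0.0, 0.002]] [ 0.1 -0.  -0. ] 0.999 [ 0.36  0.51 -0.58  1.81  0.34  0.93 -0.5 ]
pics/a_side.png 147 113
pics/a_top.png 161 104
```

View pics/a_side.png

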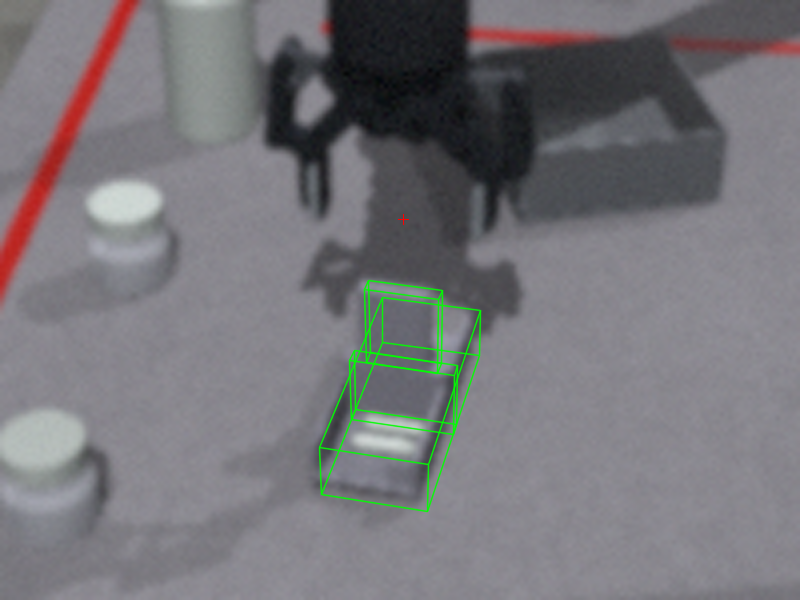

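View pics/a_top.png

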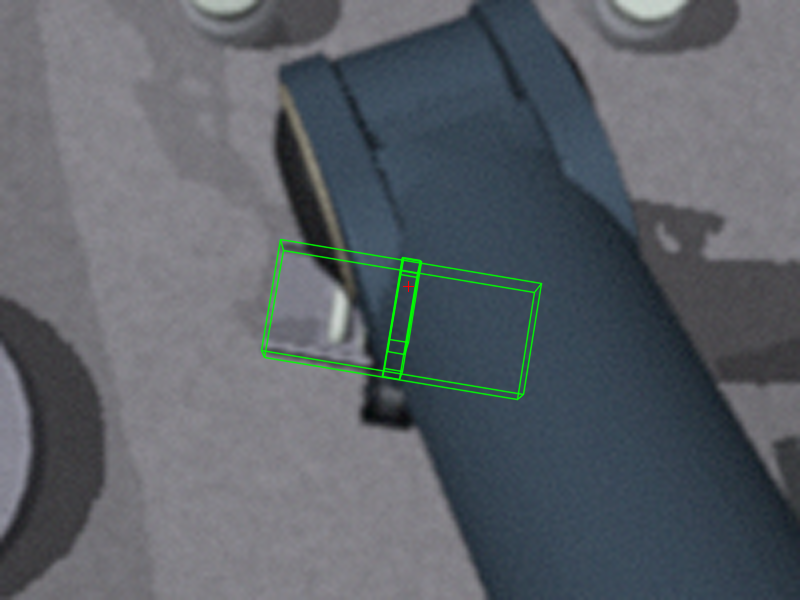

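The side overlay puts the fin (zoomed (365–442, 285)) on the model within about 1 px, and it sits between the fingers. Descending to TCP z ≈ 78 and closing.

Request:
jog_arm:
  moves: "1 0.012 0 0 0;1 0.015 0 0 0;1 0.015 0 0 0;1 0.015 0 0 0;1 0.01 0 0 0;1 0.004 0 0 0;1 0 0 0 0;1 0 0 0 0;0.6 0 0 0 0;0.5 0 0 0 0"

```text
time: 5.67
eef_pos: [594.0, -0.8, 78.2]
tool_rot: [0.047, 0.705, -0.047, 0.706]
ft_force: [0.3, -0.7, 0.1]
grip_width: 0.747
```

Request:
jog_arm:
  moves: "0.4 0 0 0 0;0.4 0 0 0 0;0.3 0 0 0 0;0.3 0 0 0 0;0.3 0 0 0 0;0.3 0 0 0 0;0.3 0 0 0 0;0.3 0 0 0 0;0.3 0 0 0 0;0.3 0 0 0 0"
  squeeze: 40

```text
time: 6.5
eef_pos: [594.6, -0.9, 78.2]
tool_rot: [0.047, 0.705, -0.047, 0.706]
ft_force: [2.7, -0.2, 5.3]
grip_width: 0.505
```

```bash
python3 look.py b "(594,-1,-1.705,0,80)"
```

```text
6.5 [594.6  -0.9  78.2] [[0.003, 0.133, 0.991], [-0.0, 0.991, -0.133], [-1.0, 0.0, 0.003]] [ 2.7 -0.2  5.3] 0.505 [ 0.32  0.59 -0.53  1.86  0.41  0.8  -0.56]
pics/b_side.png 147 137
pics/b_top.png 160 108
```

View pics/b_side.png

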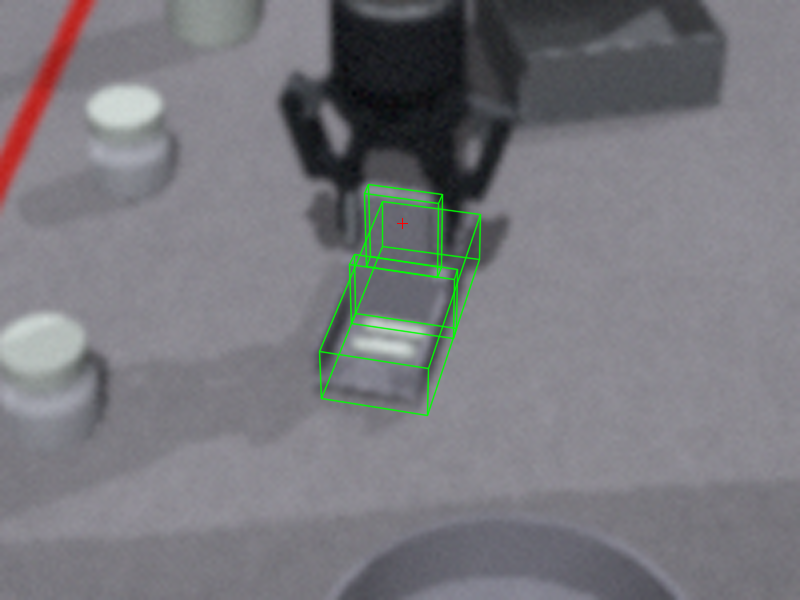

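Request:
jog_arm:
  moves: "0.3 -0.004 0 0 0;0.3 -0.008 0 0 0;0.3 -0.01 0 0 0;0.3 -0.012 0 0 0;0.3 -0.012 0 0 0;0.3 -0.012 0 0 0;0.3 -0.012 0 0 0;0.3 -0.01 0 0 0;0.3 -0.007 0 0 0;0.3 -0.003 0 0 0"

```text
time: 7.43
eef_pos: [594.0, -0.8, 169.0]
tool_rot: [0.047, 0.705, -0.047, 0.706]
ft_force: [0.4, -0.2, -3.5]
grip_width: 0.508
```

```bash
python3 look.py c "(594.6,-0.9,-1.705,0,172)"; cat > dish.py <<'E'
from station import env
from h import *
from scipy.optimize import least_squares
cs=env.camera("side");ct=env.camera("top")
a=np.linspace(0,2*np.pi,180)
def ext(c,p):
    P=np.vstack([np.c_[p[0]+95*np.cos(a),p[1]+95*np.sin(a),np.full(180,z)] for z in(0,50)])
    q=proj(c,P); return np.r_[q.min(0),q.max(0)]
E={}
for n,c in(("s",cs),("t",ct)):
    d=env.find_in(c,"dish_floor"); print(n,d[:1]); E[n]=np.array(d[0]['extent'])
    p=least_squares(lambda p:ext(c,p)-E[n],[510,305]); print(p.x.round(1),p.fun.round(1))
    d=env.pinpoint(c,"dish_floor")[0]; print(d, onz(c,[d['xy']],5).round(1))
for n,c in(("s",cs),("t",ct)):
    im=cv2.resize(c['pixels'],None,fx=1.5,fy=1.5)
    for r,z in((95,50),(91,50),(91,5)):
        q=(proj(c,np.c_[510+r*np.cos(a),305+r*np.sin(a),np.full(180,z)])*1.5).astype(int)
        cv2.polylines(im,[q.reshape(-1,1,2)],True,(0,255,0),1)
    cv2.imwrite(f"pics/dish_{n}.png",im)
E
python3 dish.py
```

```text
7.43 [594.   -0.8 169. ] [[0.002, 0.133, 0.991], [-0.0, 0.991, -0.133], [-1.0, 0.0, 0.002]] [ 0.4 -0.2 -3.5] 0.508 [ 0.37  0.48 -0.59  1.79  0.32  0.96 -0.49]
pics/c_side.png 147 106
pics/c_top.png 161 102
s [{'extent': [223.8, 266.6, 326.6, 360.6], 'score': 0.96}]
[513.1 293.3] [ 0.2 -2.2 -0.2  1.6]
{'xy': [271.3, 318.9], 'score': 0.66} [[518.5 299.1   5. ]]
t [{'extent': [79.0, 173.9, 173.3, 254.9], 'score': 0.9}]
[513.4 295.3] [ 0.6 -3.1 -0.7  3. ]
{'xy': [128.8, 217.4], 'score': 0.85} [[507.9 298.3   5. ]]
```

View pics/c_side.png

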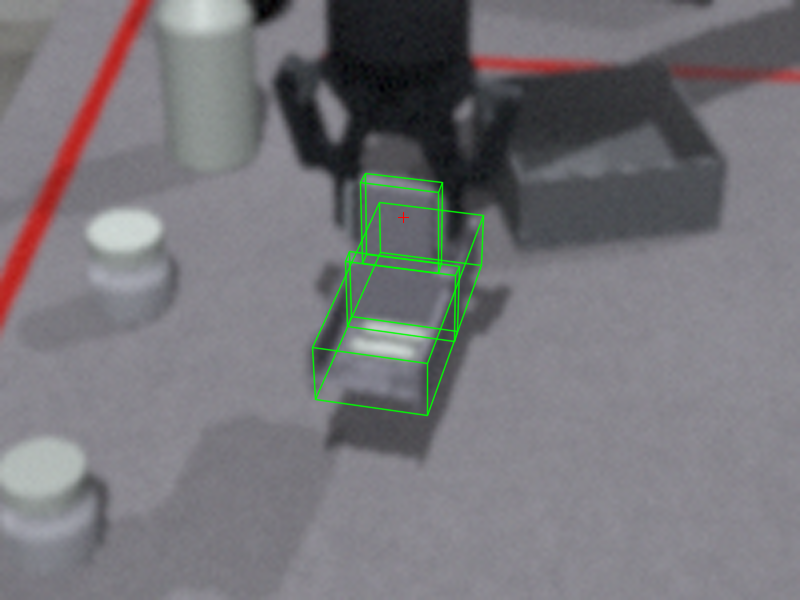

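View pics/dish_t.png

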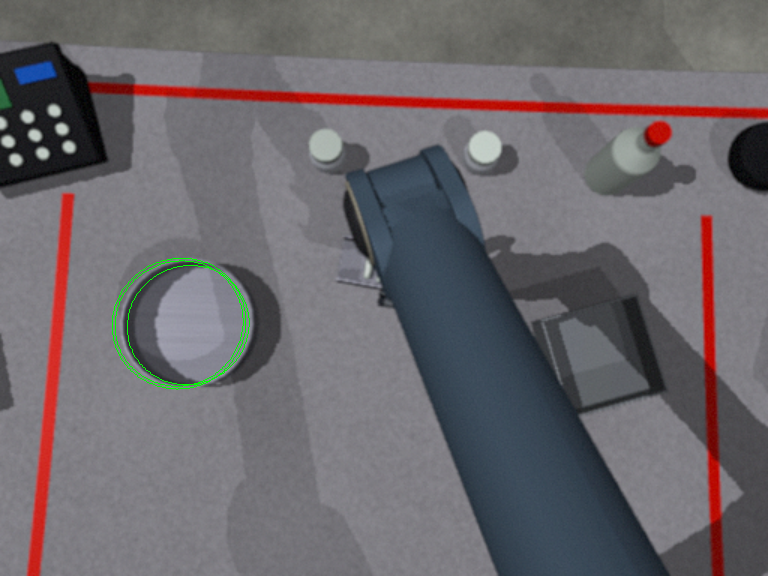

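View pics/dish_s.png

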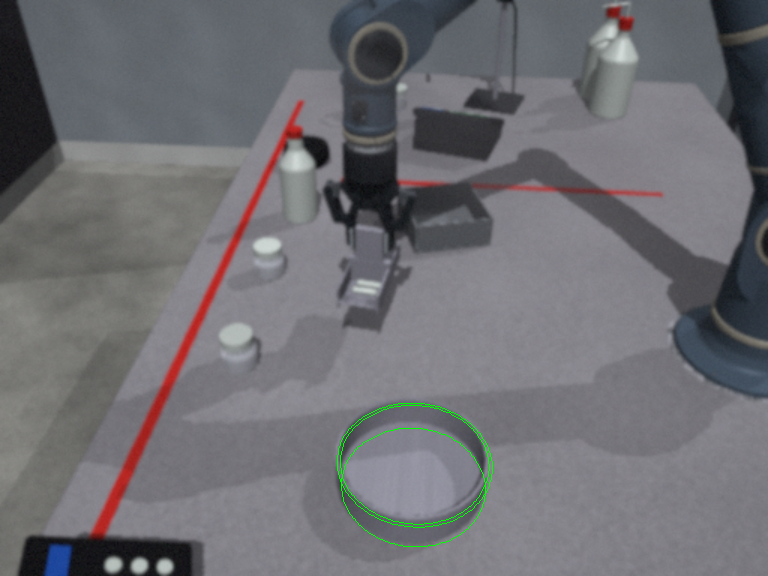

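Dish centre comes out near (511, 296), and the lifted tray hangs level. Moving over the dish.

Request:
jog_arm:
  moves: "0.3 0 0.004 -0.0017 0;0.3 0 0.008 -0.0034 0;0.3 0 0.012 -0.0052 0;0.3 0 0.016 -0.0069 0;0.3 0 0.017 -0.0073 0;0.3 0 0.017 -0.0073 0;0.3 0 0.017 -0.0073 0;0.3 0 0.017 -0.0073 0;0.3 0 0.017 -0.0073 0;0.3 0 0.017 -0.0073 0"

```text
time: 8.67
eef_pos: [550.6, 150.6, 167.5]
tool_rot: [0.047, 0.706, -0.046, 0.706]
ft_force: [0.5, 0.4, -3.2]
grip_width: 0.505
```

Request:
jog_arm:
  moves: "0.3 0 0.017 -0.0073 0;0.3 0 0.017 -0.0073 0;0.3 0 0.017 -0.0073 0;0.3 0 0.017 -0.0073 0;0.3 0 0.017 -0.0073 0;0.3 0 0.017 -0.0073 0;0.3 0 0.016 -0.0069 0;0.3 0 0.012 -0.0052 0;0.3 0 0.008 -0.0034 0;0.3 0 0.004 -0.0017 0"

```text
time: 9.5
eef_pos: [509.1, 298.9, 167.4]
tool_rot: [0.046, 0.706, -0.046, 0.706]
ft_force: [0.3, 0.8, -3.8]
grip_width: 0.508
```

```bash
python3 look.py d "(511,296,-1.705,0,171)"
```

```text
9.5 [509.1 298.9 167.4] [[-0.0, 0.13, 0.991], [0.001, 0.991, -0.13], [-1.0, 0.001, -0.0]] [ 0.3  0.8 -3.8] 0.508 [-0.13  0.49 -0.64  1.8   0.35  0.97 -1.04]
pics/d_side.png 178 207
pics/d_top.png 14 139
```

View pics/d_side.png

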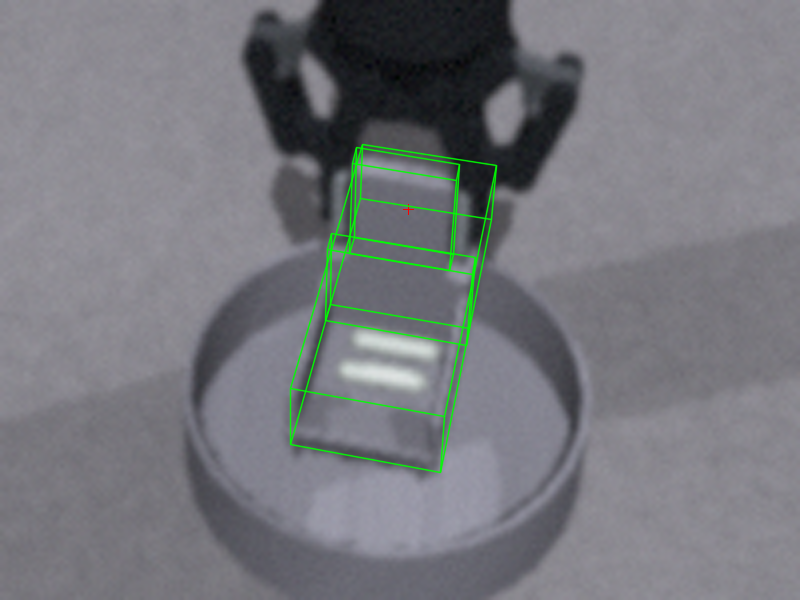

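View pics/d_top.png

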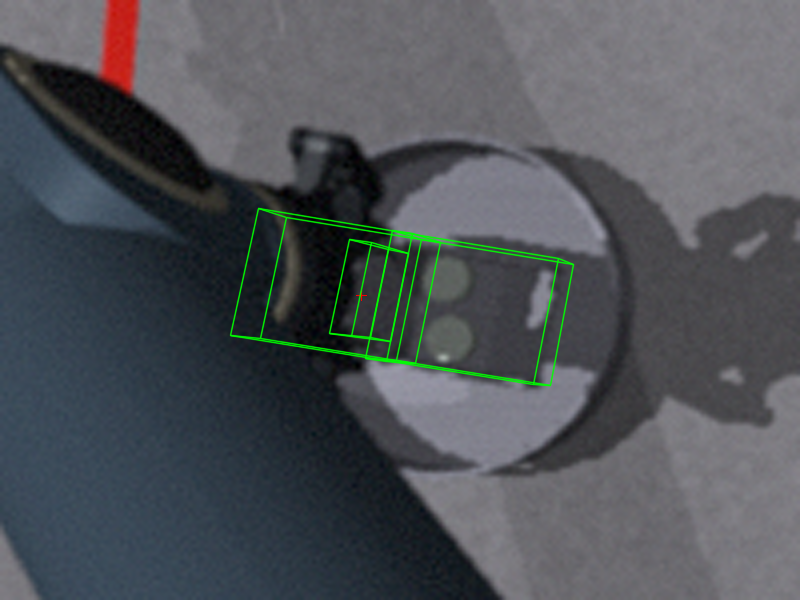

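Request:
jog_arm:
  moves: "0.3 0 0 0 0;0.3 0.004 0 0 0;0.3 0.008 0 0 0;0.3 0.01 0 0 0;0.3 0.01 0 0 0;0.3 0.01 0 0 0;0.3 0.008 0 0 0;0.3 0.004 0 0 0;0.3 0 0 0 0;0.3 0 0 0 0"

```text
time: 10.43
eef_pos: [510.1, 297.0, 113.1]
tool_rot: [0.047, 0.706, -0.047, 0.705]
ft_force: [-0.1, 0.2, -3.6]
grip_width: 0.507
```

```bash
python3 look.py e "(511,296,-1.702,0,116)"
```

```text
10.43 [510.1 297.  113.1] [[-0.0, 0.133, 0.991], [-0.0, 0.991, -0.133], [-1.0, -0.0, -0.0]] [-0.1  0.2 -3.6] 0.507 [-0.15  0.56 -0.6   1.84  0.4   0.87 -1.08]
pics/e_side.png 176 226
pics/e_top.png 23 140
```

View pics/e_side.png

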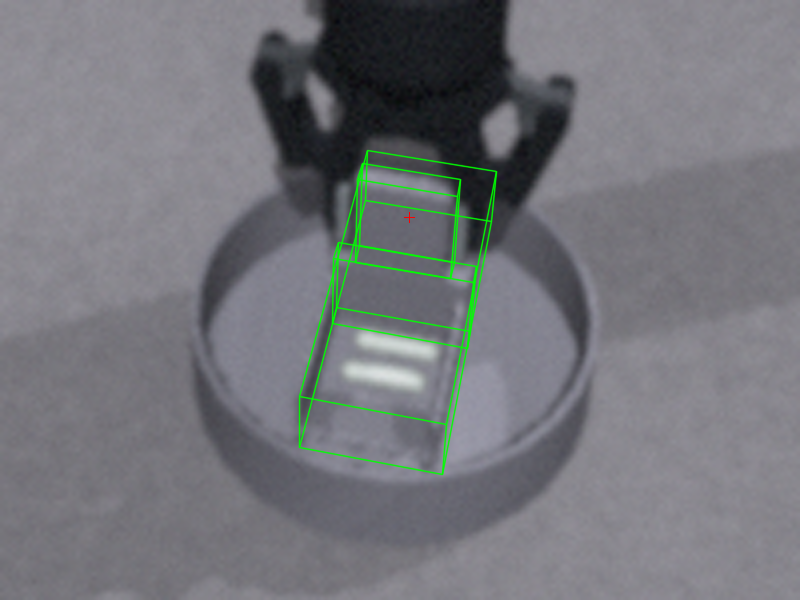

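View pics/e_top.png

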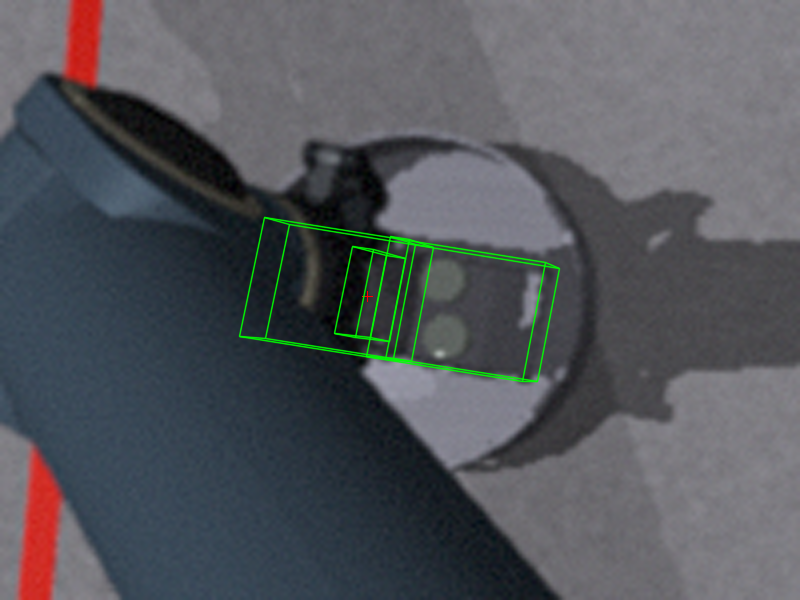

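Request:
jog_arm:
  moves: "0.3 0.005 0 0 0;0.3 0.007 0 0 0;0.3 0.007 0 0 0;0.3 0.004 0 0 0;0.3 0 0 0 0;0.3 0 0.003 0 0;0.3 0 0.003 0 0;0.3 0 0.003 0 0;0.3 0 0 0 0;0.3 0 0 0 0"
  squeeze: 25

```text
time: 11.37
eef_pos: [511.2, 304.4, 90.2]
tool_rot: [0.046, 0.706, -0.048, 0.705]
ft_force: [-1.3, -3.8, -1.4]
grip_width: 0.507
```

Request:
jog_arm:
  moves: "0.3 -0.001 0.002 0 0;0.3 -0.001 0.002 0 0;0.3 -0.001 0.002 0 0;0.3 -0.002 0.002 0 0;0.3 -0.002 0.002 0 0;0.3 -0.002 0.002 0 0;0.3 -0.002 0.002 0 0;0.3 -0.002 0.002 0 0;0.3 0 0 0 0;0.3 0 0 0 0"

```text
time: 12.2
eef_pos: [513.4, 317.0, 102.5]
tool_rot: [0.045, 0.706, -0.051, 0.705]
ft_force: [-1.8, -9.4, 0.2]
grip_width: 0.509
```

```bash
python3 look.py f
```

```text
12.2 [513.4 317.  102.5] [[-0.002, 0.135, 0.991], [-0.009, 0.991, -0.135], [-1.0, -0.009, -0.001]] [-1.8 -9.4  0.2] 0.509 [-0.2   0.59 -0.59  1.81  0.42  0.88 -1.12]
pics/f_side.png 174 239
pics/f_top.png 15 138
```

View pics/f_side.png

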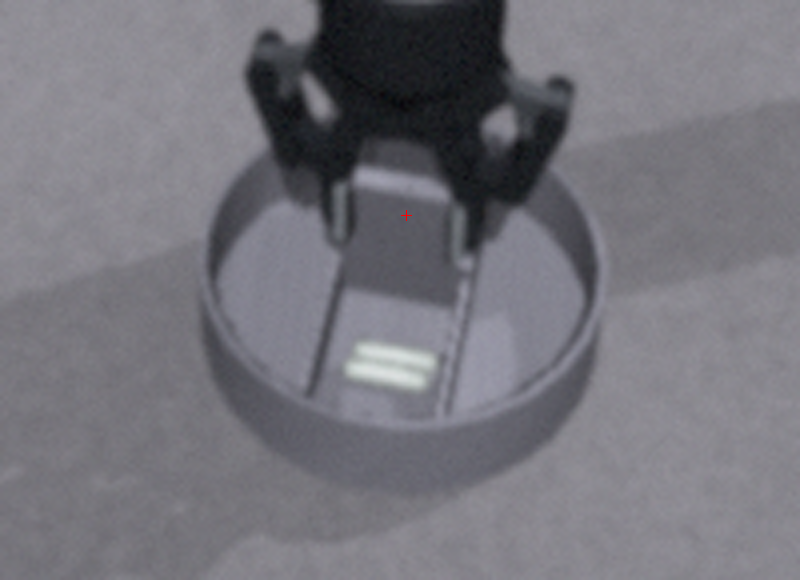

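View pics/f_top.png

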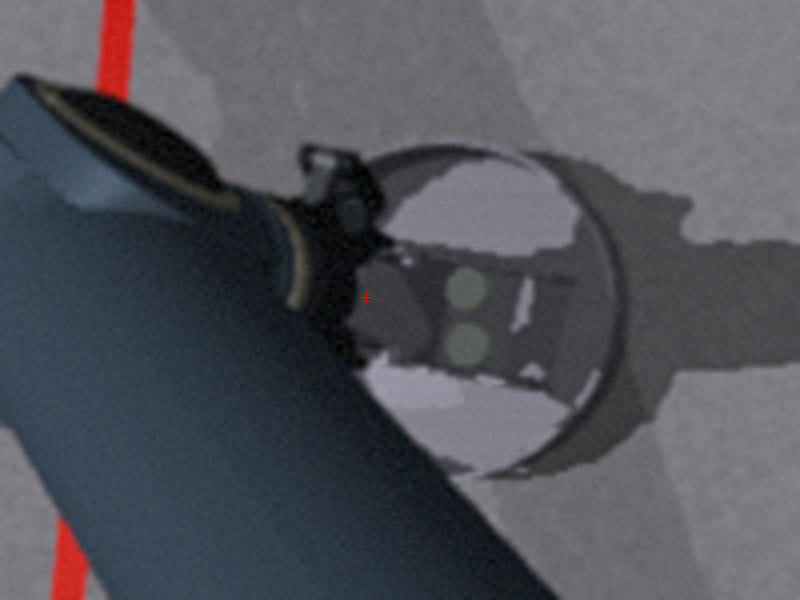

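The tray is pivoting: the bar-end walls are against the far inner wall of the dish and the push is about 9 N. Continuing.

Request:
jog_arm:
  moves: "0.3 -0.002 0.002 0 0;0.3 -0.002 0.003 0 0;0.3 -0.001 0.003 0 0;0.3 -0.001 0.003 0 0;0.3 -0.001 0.003 0 0;0.3 -0.001 0.003 0 0;0.3 -0.001 0.002 0 0;0.3 -0.001 0.002 0 0;0.3 0 0 0 0;0.3 0 0 0 0"

```text
time: 13.13
eef_pos: [516.3, 338.6, 113.0]
tool_rot: [0.045, 0.706, -0.05, 0.705]
ft_force: [-1.6, -8.8, 1.8]
grip_width: 0.509
```

```bash
python3 look.py g
```

```text
13.13 [516.3 338.6 113. ] [[-0.002, 0.135, 0.991], [-0.008, 0.991, -0.135], [-1.0, -0.008, -0.001]] [-1.6 -8.8  1.8] 0.509 [-0.23  0.6  -0.59  1.77  0.41  0.91 -1.14]
pics/g_side.png 172 245
pics/g_top.png 3 136
```

View pics/g_side.png

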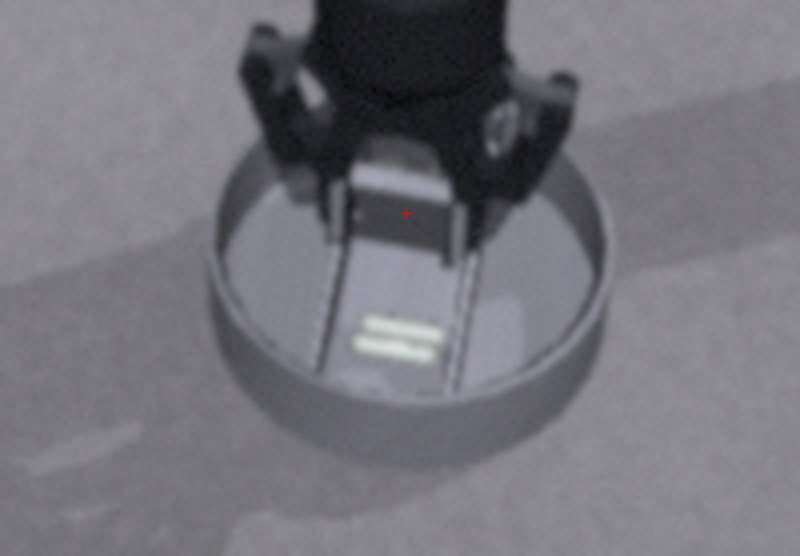

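View pics/g_top.png

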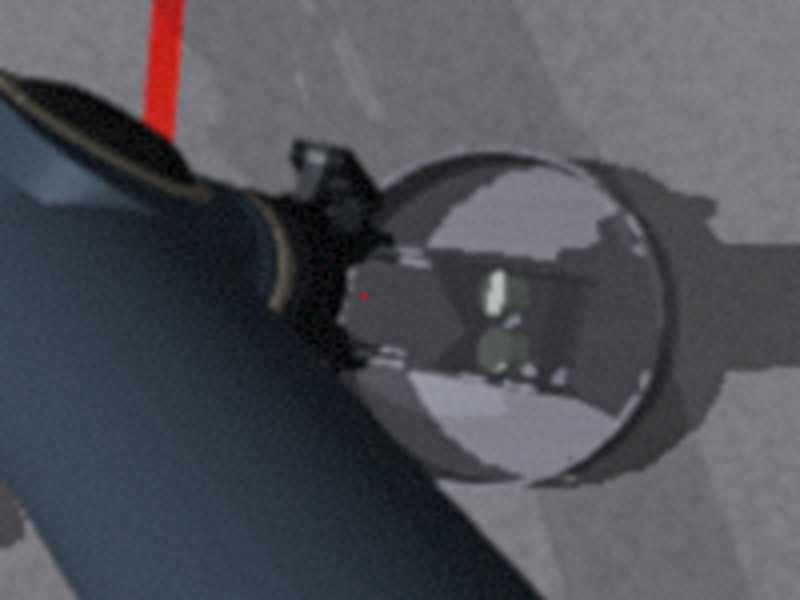

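Request:
jog_arm:
  moves: "0.3 -0.001 0.002 0 0;0.3 -0.001 0.003 0 0;0.3 -0.001 0.003 0 0;0.3 -0.001 0.003 0 0;0.3 -0.001 0.003 0 0;0.3 0 0.003 0 0;0.3 0 0.003 0 0;0.3 0 0.002 0 0;0.3 0 0 0 0;0.3 0 0 0 0"

```text
time: 14.07
eef_pos: [519.2, 362.1, 118.2]
tool_rot: [0.046, 0.706, -0.049, 0.705]
ft_force: [-1.0, -6.7, 0.1]
grip_width: 0.506
```

```bash
python3 look.py i
```

```text
14.07 [519.2 362.1 118.2] [[-0.001, 0.134, 0.991], [-0.005, 0.991, -0.134], [-1.0, -0.005, -0.0]] [-1.  -6.7  0.1] 0.506 [-0.26  0.61 -0.59  1.73  0.41  0.93 -1.15]
pics/i_side.png 169 254
pics/i_top.png 0 134
```

View pics/i_side.png

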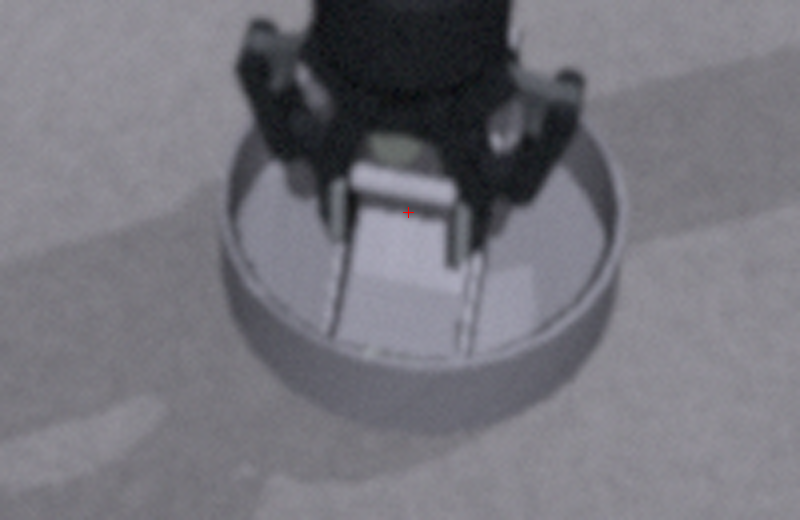

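View pics/i_top.png

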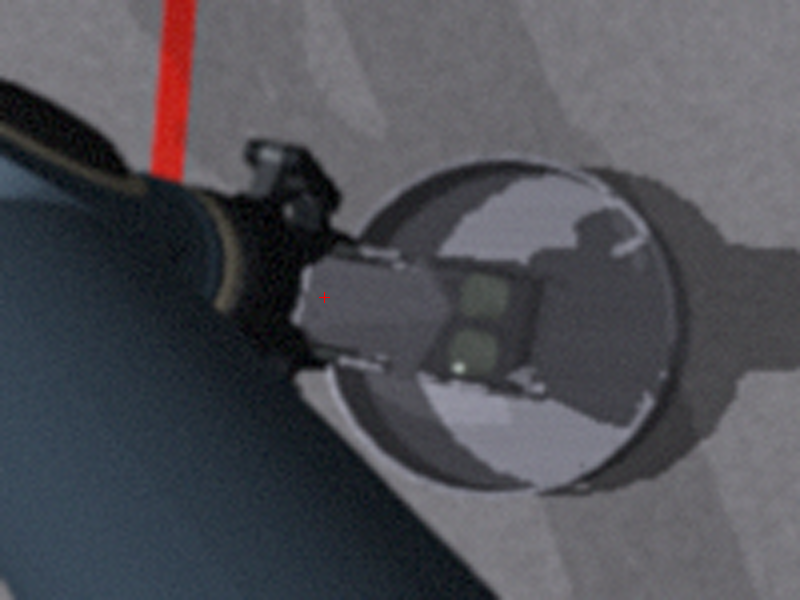

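Bars have rolled down past the lip behind the near rim, and the caps rest against the fin. I'll tip a bit further and raise slightly so nothing stays on the lip.

Request:
jog_arm:
  moves: "0.3 0 0.002 0 0;0.3 0 0.003 0 0;0.3 0 0.003 0 0;0.3 -0.001 0.003 0 0;0.3 -0.001 0.003 0 0;0.3 -0.001 0.002 0 0;0.3 -0.001 0 0 0;0.3 0 0 0 0;0.3 0 0 0 0;0.3 0 0 0 0"

```text
time: 15.0
eef_pos: [520.8, 377.8, 121.1]
tool_rot: [0.046, 0.706, -0.049, 0.705]
ft_force: [-0.3, -6.0, -5.5]
grip_width: 0.509
```

```bash
python3 look.py j
```

```text
15.0 [520.8 377.8 121.1] [[-0.002, 0.133, 0.991], [-0.005, 0.991, -0.133], [-1.0, -0.005, -0.001]] [-0.3 -6.  -5.5] 0.509 [-0.28  0.62 -0.59  1.7   0.41  0.95 -1.17]
pics/j_side.png 168 260
pics/j_top.png 0 133
```

View pics/j_side.png

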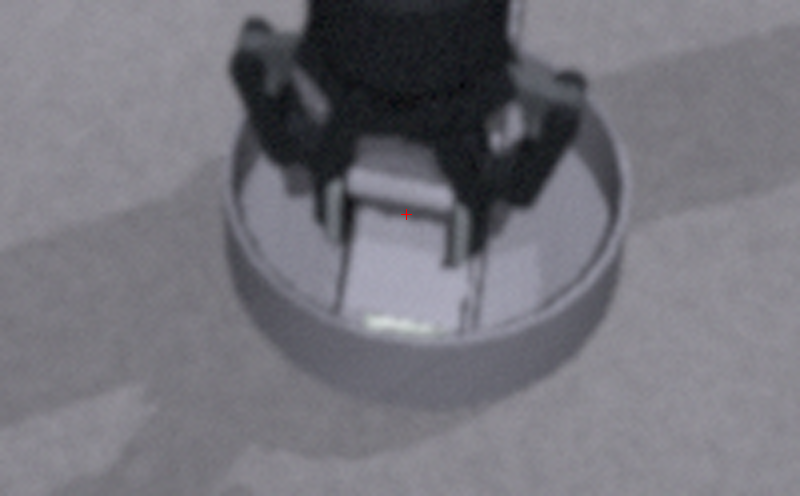

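View pics/j_top.png

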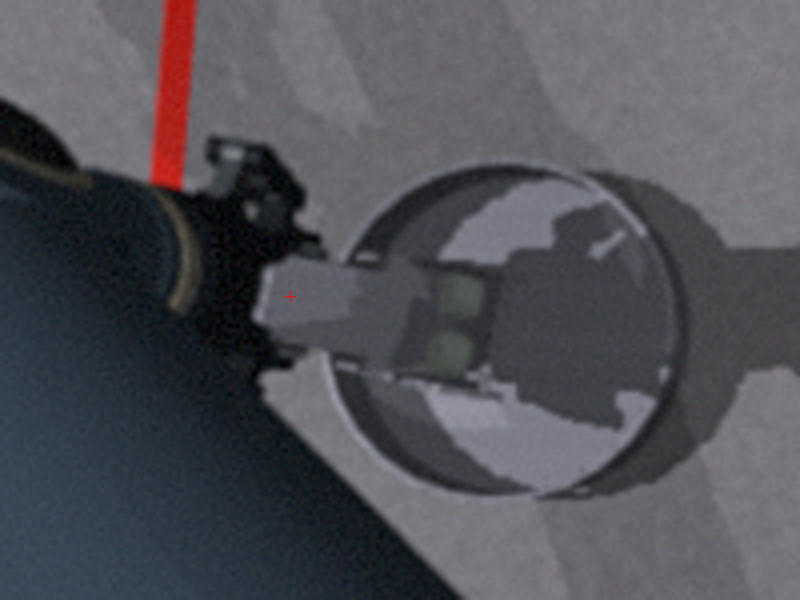

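A bar still shows at the gap by the wall (zoomed (400,325)). I'll firm the grip so the tilt holds, then back off from the wall so the bars drop clear.

Request:
jog_arm:
  moves: "0.3 0 0 0 0;0.3 0 0 0 0;0.3 0 0 0 0;0.3 -0.001 -0.002 0 0;0.3 -0.002 -0.003 0 0;0.3 -0.002 -0.004 0 0;0.3 -0.002 -0.004 0 0;0.3 -0.002 -0.004 0 0;0.3 -0.001 -0.003 0 0;0.3 0 0 0 0"
  squeeze: 80

```text
time: 15.93
eef_pos: [519.2, 360.0, 133.1]
tool_rot: [0.048, 0.705, -0.047, 0.706]
ft_force: [0.3, -0.2, -3.7]
grip_width: 0.498
```

```bash
python3 look.py k
```

```text
15.93 [519.2 360.  133.1] [[0.002, 0.134, 0.991], [0.001, 0.991, -0.134], [-1.0, 0.001, 0.001]] [ 0.3 -0.2 -3.7] 0.498 [-0.25  0.59 -0.6   1.73  0.4   0.95 -1.14]
pics/k_side.png 169 247
pics/k_top.png 0 134
```

View pics/k_side.png

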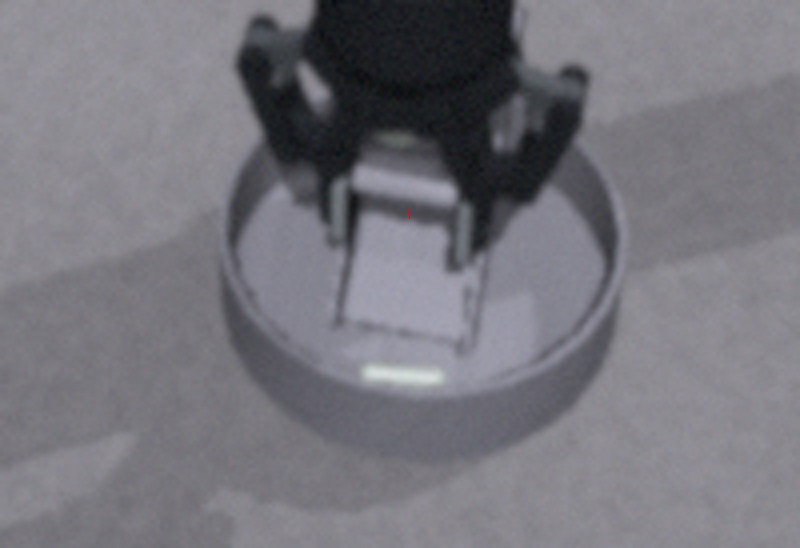

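View pics/k_top.png

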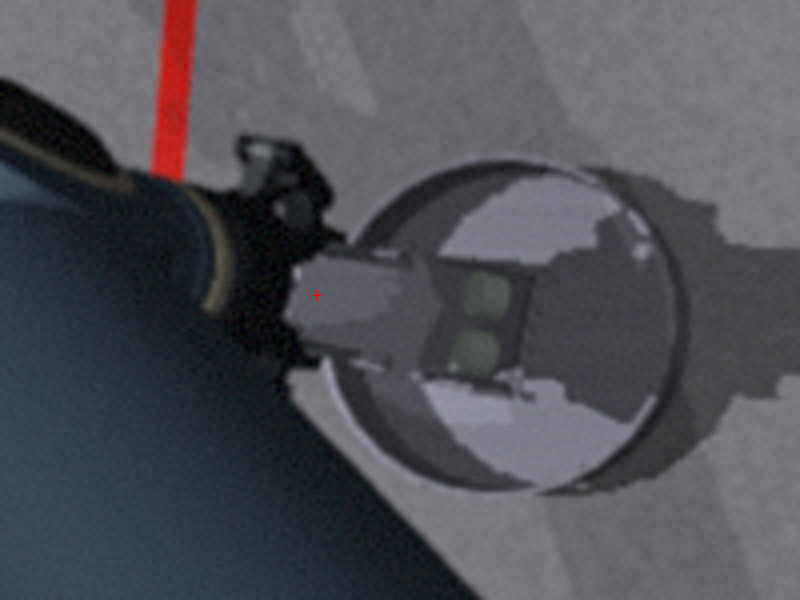

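The tray chamber is empty and a bar lies on the dish floor at zoomed (402,375). I'll raise, move back toward the near rim and look for both bars. Then I'll level the tray by pressing the bar half of its underside on the near rim.

Request:
jog_arm:
  moves: "0.3 -0.008 0 0 0;0.3 -0.012 0 0 0;0.3 -0.01 -0.005 0 0;0.3 -0.003 -0.015 0 0;0.3 0 -0.02 0 0;0.3 0 -0.02 0 0;0.3 0 -0.02 0 0;0.3 0 -0.02 0 0;0.3 0 -0.015 0 0;0.3 0 -0.01 0 0"

```text
time: 16.87
eef_pos: [502.4, 234.3, 166.4]
tool_rot: [0.047, 0.705, -0.048, 0.706]
ft_force: [-0.1, -0.4, -4.1]
grip_width: 0.501
```

```bash
python3 look.py l; python3 - <<'E'
from station import env
from h import *
for n in("side","top"):
    c=env.camera(n)
    print(n,[(d['xy'],round(d['score'],2),onz(c,[d['xy']],10)[0].round(0)) for d in env.pinpoint(c,"bar0_mid")])
    cv2.imwrite(f"pics/l2{n}.png",cv2.resize(c['pixels'],(800,600)))
E
```

```text
16.87 [502.4 234.3 166.4] [[0.001, 0.135, 0.991], [-0.001, 0.991, -0.135], [-1.0, -0.001, 0.002]] [-0.1 -0.4 -4.1] 0.501 [-0.02  0.44 -0.64  1.88  0.32  0.93 -0.94]
pics/l_side.png 183 182
pics/l_top.png 46 143
side [([273.2, 341.1], 0.43, array([512., 352.,  10.]))]
top []
```

View pics/l2side.png

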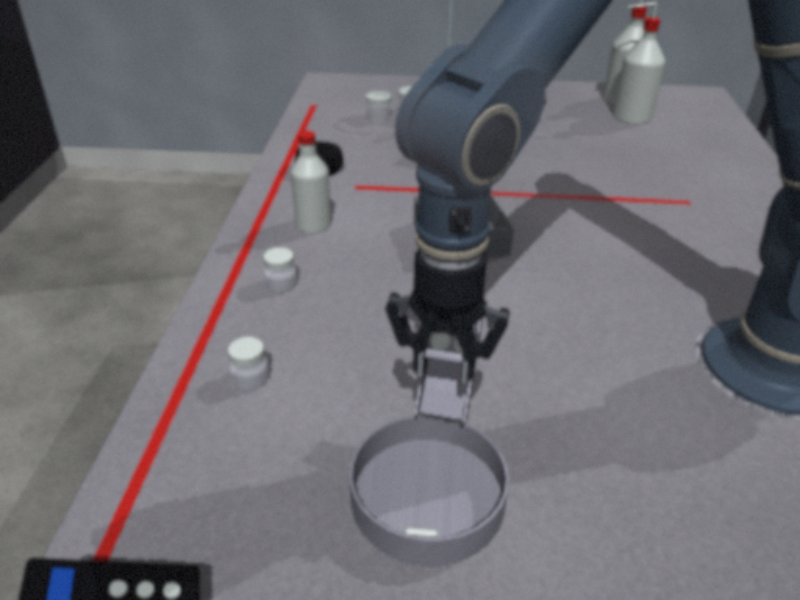

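View pics/l_side.png

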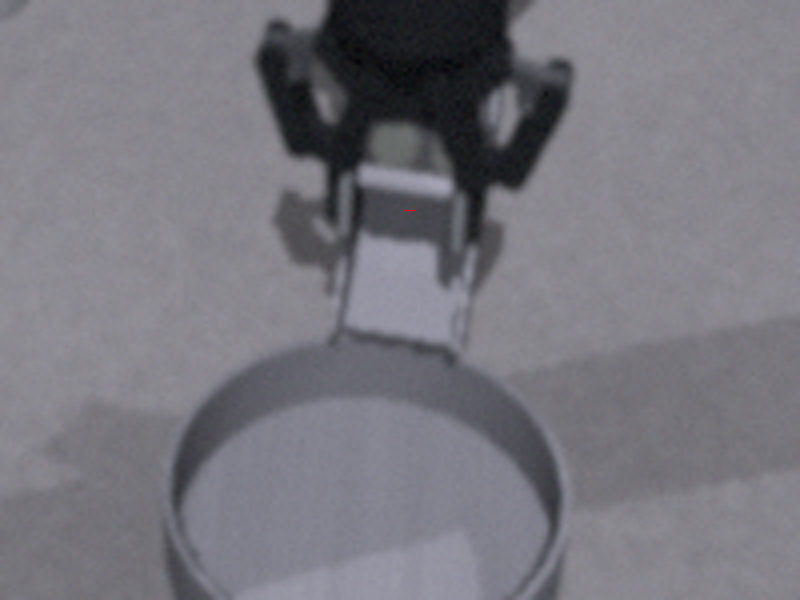

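View pics/l2top.png

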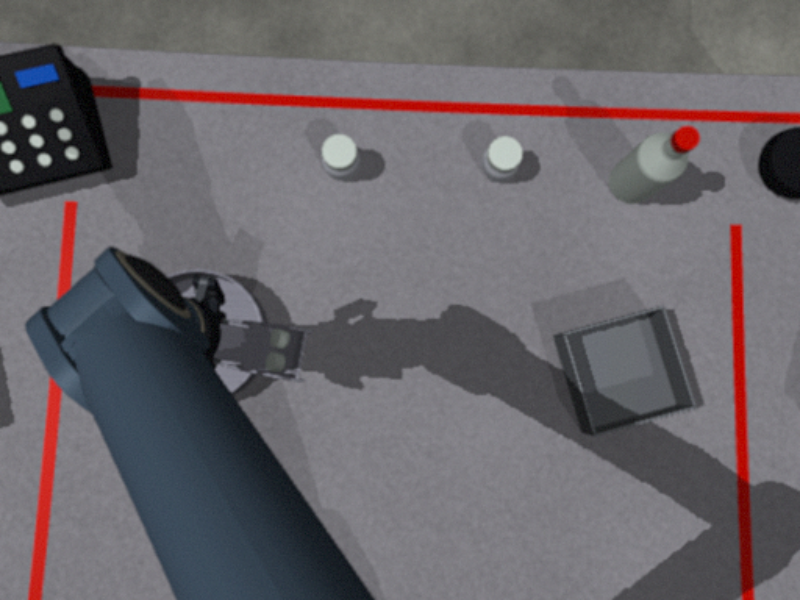

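Request:
jog_arm:
  moves: "0.3 0.004 0 0 0;0.3 0.006 0 0 0;0.3 0.006 0 0 0;0.3 0.004 0 0 0;0.3 0.003 0 0 0;0.3 0.003 0 0 0;0.3 0.003 0 0 0;0.3 0.003 0 0 0;0.3 0.003 0 0 0;0.3 0.003 0 0 0"
  squeeze: 25

```text
time: 18.0
eef_pos: [506.7, 243.3, 133.4]
tool_rot: [0.051, 0.701, -0.042, 0.71]
ft_force: [1.1, 9.3, 32.2]
grip_width: 0.504
```

```bash
python3 look.py m
```

```text
18.0 [506.7 243.3 133.4] [[0.013, 0.132, 0.991], [0.012, 0.991, -0.132], [-1.0, 0.014, 0.011]] [ 1.1  9.3 32.2] 0.504 [-0.04  0.48 -0.62  1.9   0.37  0.85 -0.98]
pics/m_side.png 180 198
pics/m_top.png 45 142
```

View pics/m_side.png

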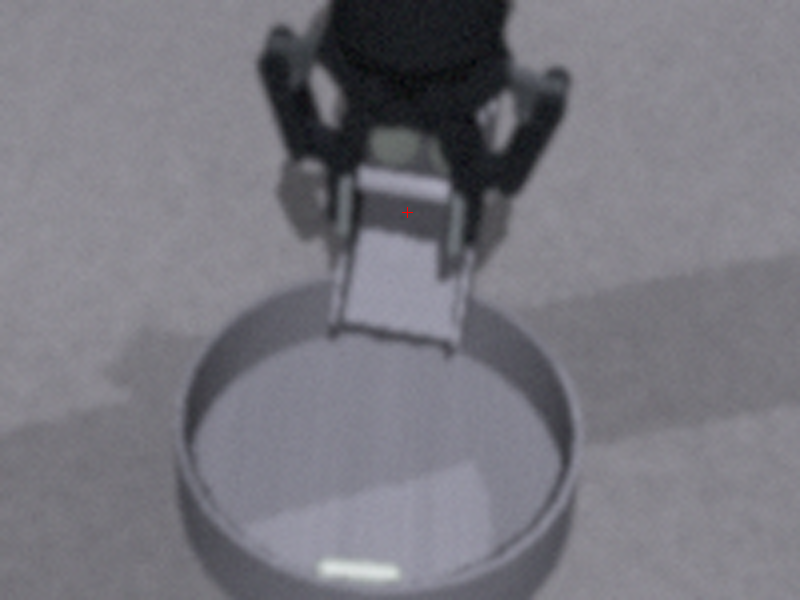

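View pics/m_top.png

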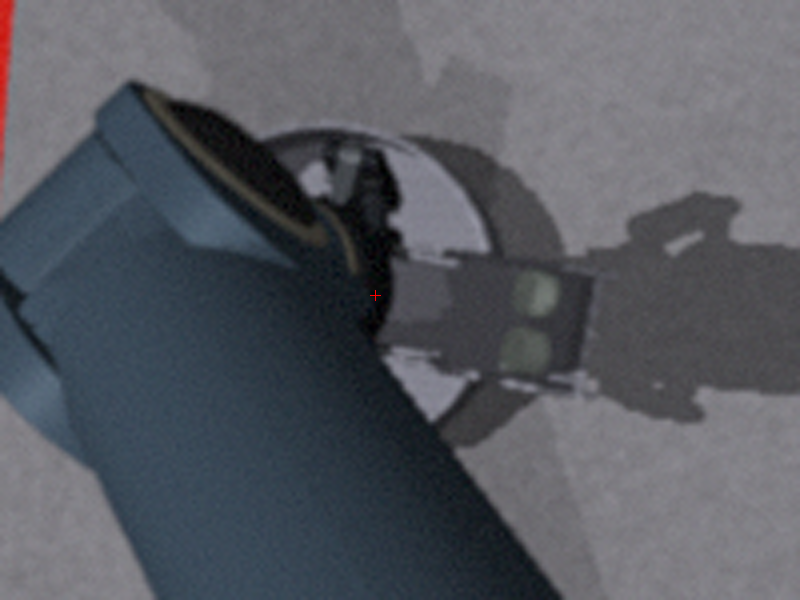

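The rim contact is sticking, so pressing down doesn't level the tray. Dragging it sideways, back against the near rim, gives the right torque.

Request:
jog_arm:
  moves: "0.3 -0.003 -0.002 0 0;0.3 -0.003 -0.003 0 0;0.3 0 -0.003 0 0;0.3 0 -0.003 0 0;0.3 0 -0.003 0 0;0.3 0 -0.003 0 0;0.3 0 0 0 0;0.3 0 0 0 0;0.3 0 0 0 0;0.3 0 0 0 0"

```text
time: 18.93
eef_pos: [504.0, 225.8, 138.0]
tool_rot: [0.051, 0.702, -0.042, 0.71]
ft_force: [2.4, 7.4, 13.2]
grip_width: 0.5
```

```bash
python3 look.py n
```

```text
18.93 [504.  225.8 138. ] [[0.012, 0.132, 0.991], [0.011, 0.991, -0.132], [-1.0, 0.013, 0.01]] [ 2.4  7.4 13.2] 0.5 [-0.01  0.46 -0.63  1.92  0.35  0.85 -0.95]
pics/n_side.png 181 189
pics/n_top.png 53 143
```

View pics/n_side.png

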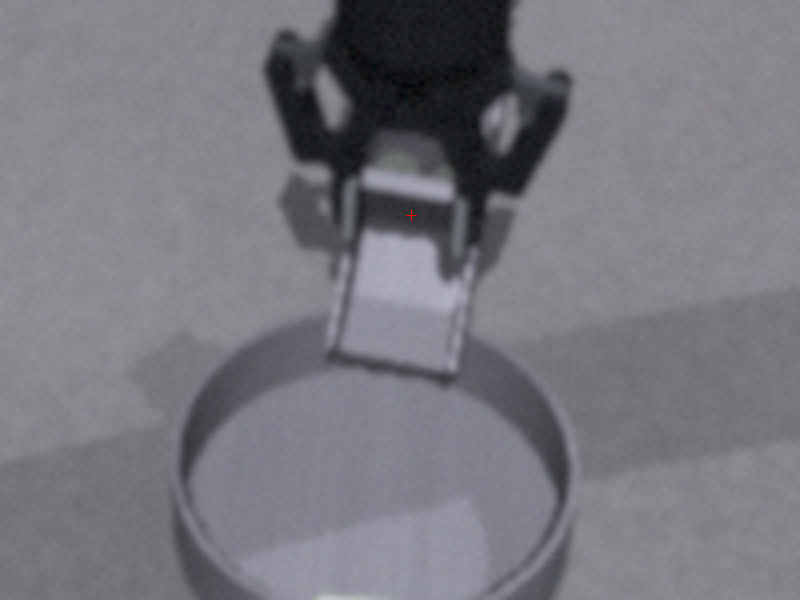

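View pics/n_top.png

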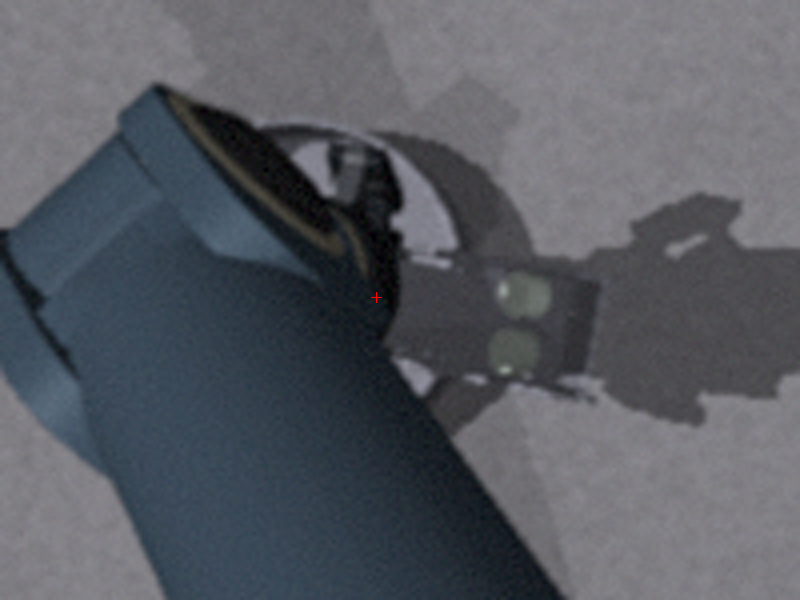

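Request:
jog_arm:
  moves: "0.3 0 -0.003 0 0;0.3 0 -0.003 0 0;0.3 0 -0.003 0 0;0.3 0 -0.003 0 0;0.3 0 -0.003 0 0;0.3 0.001 -0.003 0 0;0.3 0.001 -0.003 0 0;0.3 0.001 -0.003 0 0;0.3 0 0 0 0;0.3 0 0 0 0"

```text
time: 19.87
eef_pos: [501.5, 201.8, 137.2]
tool_rot: [0.051, 0.701, -0.043, 0.71]
ft_force: [-1.5, 3.4, 29.5]
grip_width: 0.501
```

```bash
python3 look.py o
```

```text
19.87 [501.5 201.8 137.2] [[0.014, 0.133, 0.991], [0.01, 0.991, -0.133], [-1.0, 0.011, 0.012]] [-1.5  3.4 29.5] 0.501 [ 0.03  0.45 -0.63  1.95  0.35  0.84 -0.91]
pics/o_side.png 183 181
pics/o_top.png 64 144
```

View pics/o_side.png

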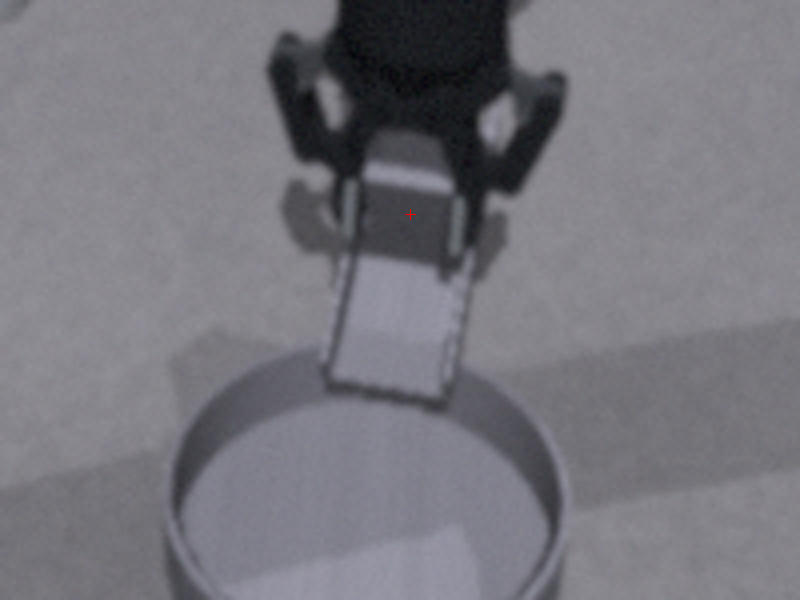

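View pics/o_top.png

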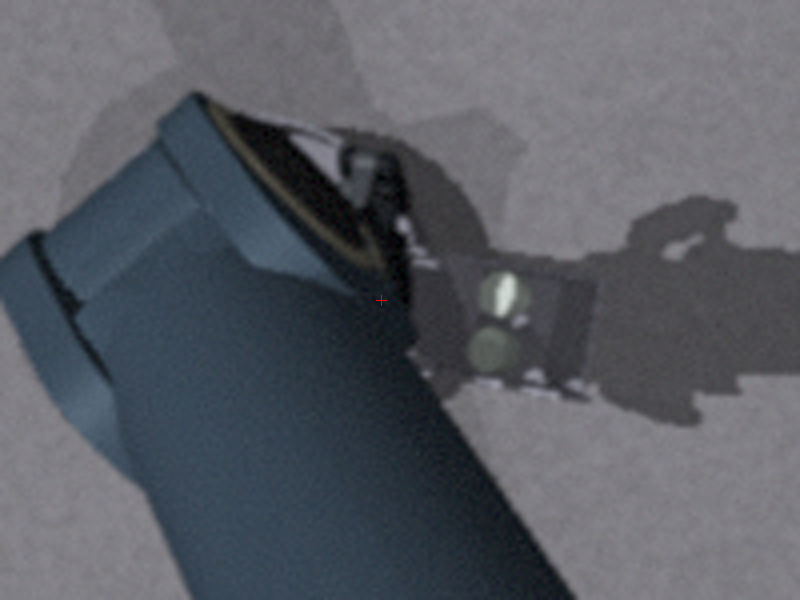

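Request:
jog_arm:
  moves: "0.3 0 -0.003 0 0;0.3 0 -0.003 0 0;0.3 0 -0.003 0 0;0.3 0 -0.003 0 0;0.3 0 -0.003 0 0;0.3 0 -0.003 0 0;0.3 0 -0.003 0 0;0.3 0 -0.003 0 0;0.3 0 0 0 0;0.3 0 0 0 0"
  squeeze: 20

```text
time: 20.8
eef_pos: [496.1, 175.2, 132.9]
tool_rot: [0.049, 0.703, -0.045, 0.708]
ft_force: [0.9, 2.9, 9.0]
grip_width: 0.503
```

```bash
python3 look.py p
```

```text
20.8 [496.1 175.2 132.9] [[0.007, 0.133, 0.991], [0.006, 0.991, -0.133], [-1.0, 0.007, 0.006]] [0.9 2.9 9. ] 0.503 [ 0.08  0.44 -0.63  1.98  0.34  0.82 -0.87]
pics/p_side.png 186 174
pics/p_top.png 77 147
```

View pics/p_side.png

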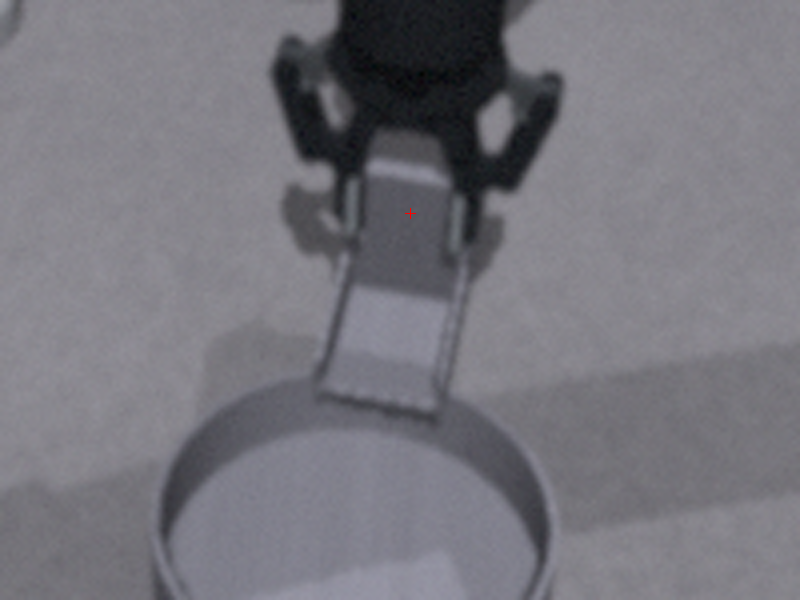

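View pics/p_top.png

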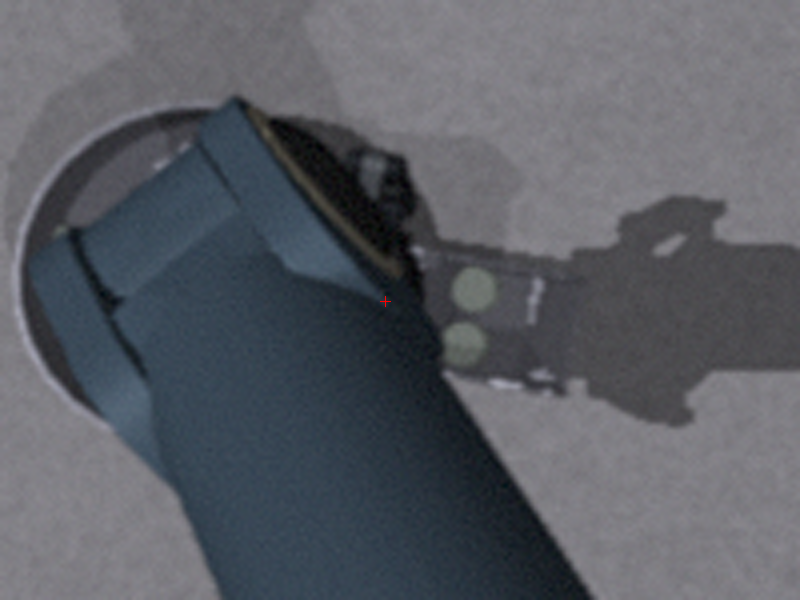

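Tilt is down to about 13°. Lifting off the rim and moving about 90 mm toward the robot's right, clear of the dish, to set it down.

Request:
jog_arm:
  moves: "0.3 0 0 0 0;0.3 -0.006 0 0 0;0.3 -0.008 -0.004 0 0;0.3 -0.005 -0.01 0 0;0.3 0 -0.014 0 0;0.3 0 -0.015 0 0;0.3 0 -0.015 0 0;0.3 0 -0.015 0 0;0.3 0 -0.012 0 0;0.3 0 -0.006 0 0"
  squeeze: 40

```text
time: 21.73
eef_pos: [480.1, 78.0, 148.8]
tool_rot: [0.047, 0.706, -0.049, 0.705]
ft_force: [-0.7, 0.6, -3.7]
grip_width: 0.503
```

Request:
jog_arm:
  moves: "0.3 0 0 0 0;0.3 0.007 0 0 0;0.3 0.009 0 0 0;0.3 0.009 0 0 0;0.3 0.009 0 0 0;0.3 0.006 0 0 0;0.3 0.004 0 0 0;0.3 0 0 0 0;0.3 0 0 0 0;0.3 0 0 0 0"

```text
time: 22.57
eef_pos: [481.6, 81.9, 105.5]
tool_rot: [0.047, 0.705, -0.047, 0.706]
ft_force: [-0.3, -0.4, -2.6]
grip_width: 0.498
```

```bash
python3 look.py q
```

```text
22.57 [481.6  81.9 105.5] [[0.001, 0.133, 0.991], [0.0, 0.991, -0.133], [-1.0, 0.0, 0.001]] [-0.3 -0.4 -2.6] 0.498 [ 0.23  0.42 -0.6   2.08  0.35  0.74 -0.72]
pics/q_side.png 193 154
pics/q_top.png 122 156
```

View pics/q_side.png

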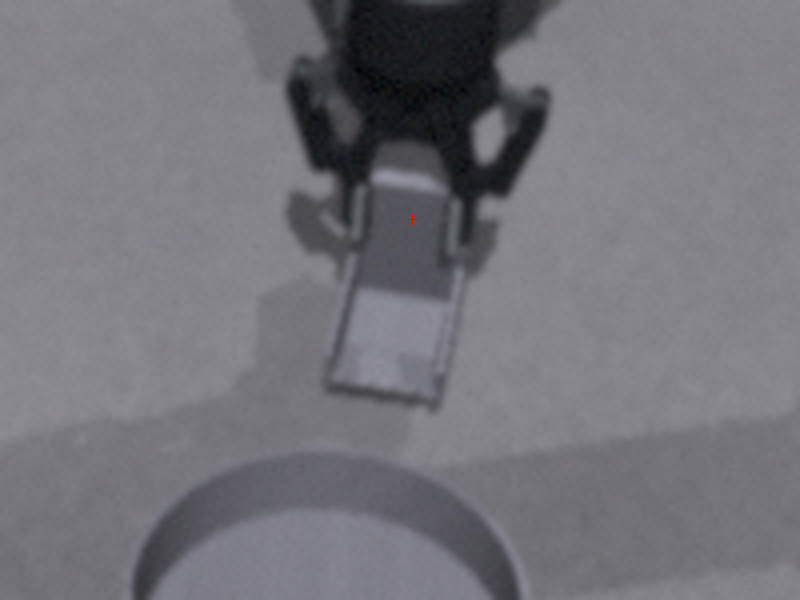

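Request:
jog_arm:
  moves: "0.3 0.003 0 0 0;0.3 0.003 0 0 0;0.3 0.003 0 0 0;0.3 0.003 0 0 0;0.3 0.003 0 0 0;0.3 0.003 0 0 0;0.3 0.003 0 0 0;0.3 0.002 0 0 0;0.3 0.001 0 0 0;0.3 0 0 0 0"
  squeeze: 20

```text
time: 23.5
eef_pos: [481.6, 77.6, 83.8]
tool_rot: [0.045, 0.706, -0.051, 0.705]
ft_force: [-7.8, -12.4, 28.3]
grip_width: 0.497
```

```bash
python3 look.py r
```

```text
23.5 [481.6  77.6  83.8] [[-0.001, 0.136, 0.991], [-0.009, 0.991, -0.136], [-1.0, -0.009, 0.0]] [ -7.8 -12.4  28.3] 0.497 [ 0.21  0.46 -0.57  2.09  0.39  0.7  -0.76]
pics/r_side.png 193 160
pics/r_top.png 124 156
```

View pics/r_side.png

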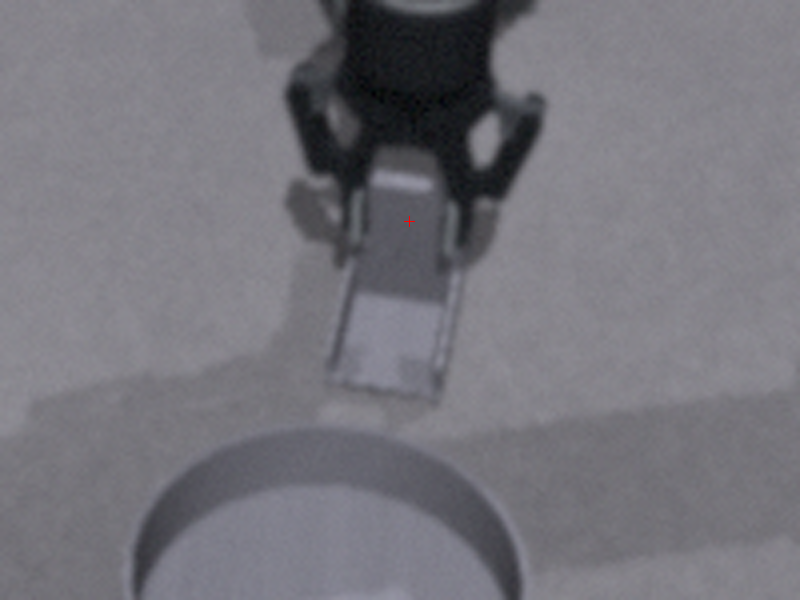

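View pics/r_top.png

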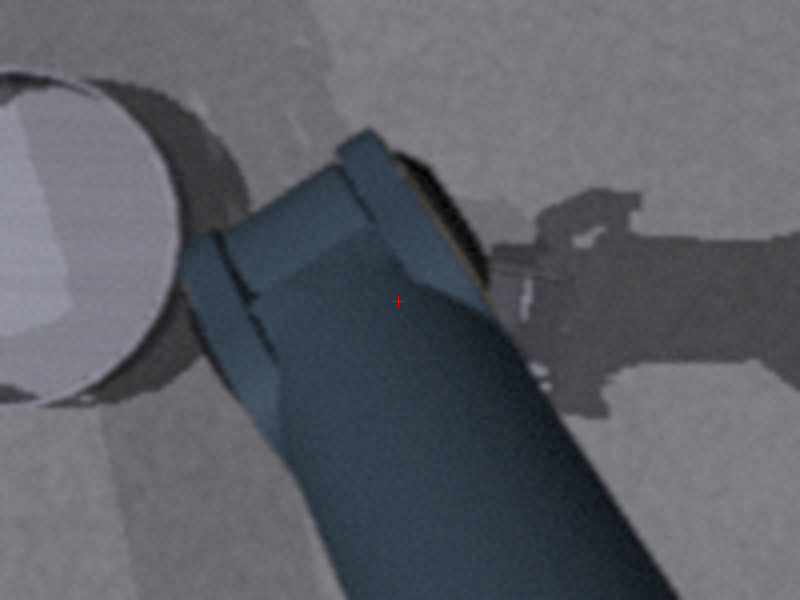

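Request:
jog_arm:
  moves: "0.3 -0.002 0 0 0;0.3 -0.002 0 0 0;0.3 0 0 0 0;0.55 0 0 0 0;0.6 0 0 0 0;0.7 0 0 0 0;0.8 0 0 0 0;0.9 0 0 0 0;1 0 0 0 0;1 0 0 0 0"

```text
time: 24.43
eef_pos: [481.3, 81.8, 85.3]
tool_rot: [0.047, 0.706, -0.047, 0.706]
ft_force: [0.1, -0.5, 0.2]
grip_width: 1.002
```

```bash
python3 look.py s
```

```text
24.43 [481.3  81.8  85.3] [[-0.0, 0.133, 0.991], [0.0, 0.991, -0.133], [-1.0, -0.0, -0.0]] [ 0.1 -0.5  0.2] 1.002 [ 0.21  0.45 -0.58  2.09  0.38  0.7  -0.75]
pics/s_side.png 193 160
pics/s_top.png 122 156
```

View pics/s_side.png

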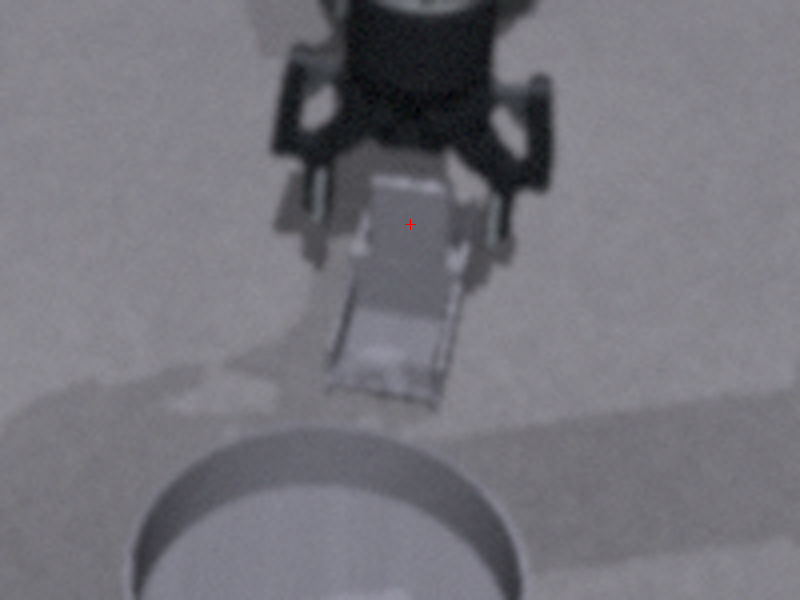

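Released with the fin standing upright. I'll retreat up, then to the robot's right, and check everything.

Request:
jog_arm:
  moves: "1 -0.01 0 0 0;1 -0.02 0 0 0;1 -0.03 0 0 0;1 -0.03 0 0 0;1 -0.03 0 0 0;1 -0.02 -0.02 0 0;1 0 -0.035 0 0;1 0 -0.035 0 0;1 0 -0.035 0 0;1 0 -0.035 0 0"

```text
time: 25.37
eef_pos: [459.6, -78.2, 226.4]
tool_rot: [0.047, 0.705, -0.047, 0.706]
ft_force: [0.5, -0.3, -0.4]
grip_width: 0.997
```

Request:
jog_arm:
  moves: "1 0 -0.035 0.005 0;1 0 -0.035 0.005 0;1 0 -0.035 0.005 0;1 0 -0.035 0.005 0;1 0 -0.03 0.005 0;1 0 -0.02 0 0;1 0 -0.01 0 0;1 0 0 0 0;1 0 0 0 0;1 0 0 0 0"

```text
time: 26.2
eef_pos: [458.7, -276.2, 225.6]
tool_rot: [0.046, 0.705, -0.046, 0.706]
ft_force: [0.9, 1.3, 0.3]
grip_width: 0.996
```

```bash
python3 - <<'E'
from station import env
from h import *
o=env.observe();print(o['time'],o['eef_pos'].round(0),o['ft_force'].round(1))
for n in("side","top"):
    c=env.camera(n)
    for l in("bar0_mid","cap0_mid"): print(n,l,[(d['xy'],round(d['score'],2),onz(c,[d['xy']],10)[0].round(0)) for d in env.pinpoint(c,l)])
    cv2.imwrite(f"pics/z{n}.png",cv2.resize(c['pixels'],(800,600)))
    x0,y0=(60,140) if n=="top" else (190,170)
    cv2.imwrite(f"pics/zz{n}.png",cv2.resize(c['pixels'][y0:y0+150,x0:x0+200] if n=="top" else c['pixels'][y0:y0+200,x0:x0+200],None,fx=4 if n=="top" else 3,fy=4 if n=="top" else 3,interpolation=2))
E
```

```text
26.2 [ 459. -276.  226.] [0.9 1.3 0.3]
side bar0_mid [([269.0, 340.7], 0.57, array([520., 352.,  10.]))]
side cap0_mid []
top bar0_mid [([103.0, 212.0], 0.64, array([518., 355.,  10.]))]
top cap0_mid [([238.2, 244.0], 0.65, array([454.,  46.,  10.]))]
```

View pics/zztop.png

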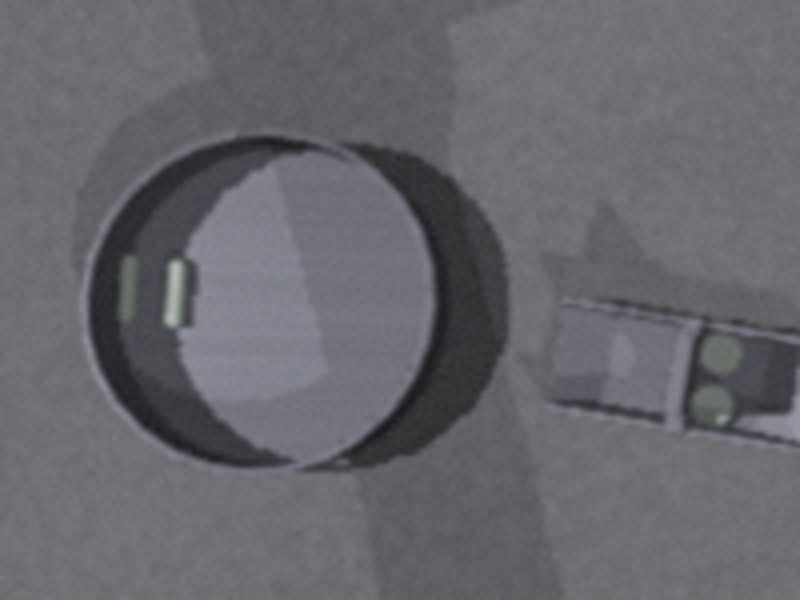

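View pics/zzside.png

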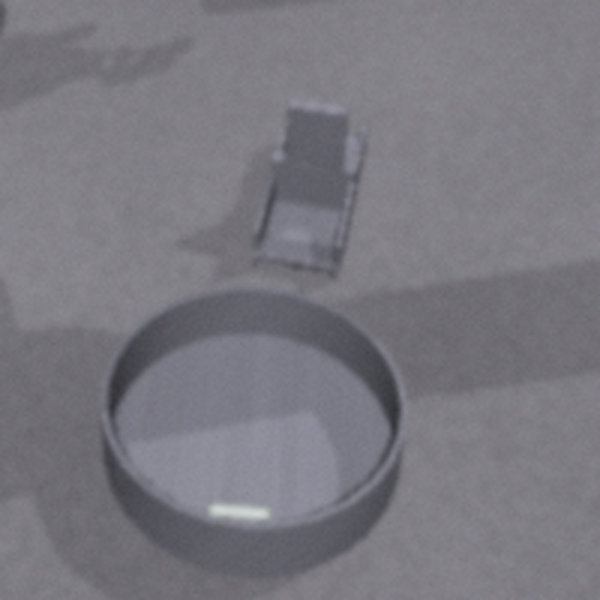

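The top view shows both bars inside the dish, at zoomed (128,290) and (177,293). The tray stands upright beside the dish with its left chamber empty and both caps in the right chamber at (720,355) and (712,405). Handing in.

```bash
python3 -c "
from station import env
print(env.job_done())"
```

```text
the job is handed in; nothing more can be done
None
```

The job is done and handed in at about 26 s. Both stir bars are in the round dish, both caps are still in their own chamber, and the tray stands upright on the bench beside the dish, released.

- **How I tipped it:** The tool can only turn about its vertical axis. I gripped the fin across its 44 mm width and lowered the tray into the dish. Pushing the bar end against the far inner wall then pivoted the tray in the grip to an estimated 55–60°, and the bars rolled out.
- **Setting it back:** I levelled the tray by dragging its underside back over the near rim. I then pressed it flat on the bench about 40 mm from the dish and let go.
- **Problem on the way:** My first levelling try, pressing straight down on the rim, stuck at about 32 N wrist force without rotating the tray. Dragging it sideways worked.
- **Last checks:** The final top picture shows both bars on the dish floor, the bar chamber empty and both caps in the right-hand chamber. The fin is upright and the gripper is clear.
- **Where the checks disagreed:** The detector reported only one bar and one cap in the final pictures. The second bar and second cap I confirmed by eye in the top view; in the side view the far bar is hidden by the dish wall.

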